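# Sort the rattling bearing tins

## Robot

A 6-joint arm with a two-finger parallel gripper is mounted at the origin on the work surface. World frame = base frame: x ahead of the robot, y to its left, z up, the work surface at z = 0. Lengths are in m, angles in degrees, forces in N, time in s.
With the tool pointing down it reaches from about 0.375 to 0.975 m from the base axis. Payload 3.8 kg.
Tool frame: the origin (TCP) lies on the centre line of the jaws, within the pads' length; the fingertips stand 22 mm ahead of it and the grasp point (between the pads) lies 3 mm ahead of it; z points along the fingers, y is the direction in which the jaws open and shut (so a half turn about z gives the same grasp; the last joint's range is limited). The gripper opens to 88 mm and grips with 3 to 60 N. Pads are 18 mm wide; open, the fingers measure 123 mm over their backs; the gripper's body (75 mm by 187 mm) begins 45 mm behind the grasp point.
Start: joints at [64.292, 15.12, 91.902, -0, 72.978, -2.114], TCP at [0.27, 0.619, 0.261] pointing down, gripper open.
Joint ranges: [-150.88, 150.88], [-54.13, 125.18], [17.81, 147.31], [-75.09, 255.09], [0, 152.58], [-146.25, 146.25]. Speed limits (degrees/s): [147.25, 147.25, 180, 180, 180, 180].

## Interface

Orientations are given as [roll, pitch, yaw] about the fixed x, y, z axes, in that order (R = Rz(yaw) Ry(pitch) Rx(roll)).
In Python, from workcell import * gives the robot as it stands.
- The arm moves only by the shell command python3 -m pendant 'ROWS' [OPENING] [FORCE]. ROWS is JSON, a list of rows, each a list of 2 entries, a list of its own where there are three numbers: the shift along the tool's x, y, z in cm, then the turn, a rotation vector about the tool's x, y, z in degrees. In form: [[[tx, ty, tz], [ax, ay, az]], ...]. A call has 1 to 8 rows; each row shifts and turns the pose as measured when the row begins, along the tool's axes as they then stand; what a row does not reach is not made up. A row lasts 1/8 s, in which the tool goes at most 62.5 mm and 10.7 degrees, less where a joint would pass 70% of its speed; a pose out of reach is approached as far as the arm can. A call is refused whole if a number of a shift passes 6.25 or a number of a turn 10.7, either way. A call with a gripper value outside its range is refused whole. OPENING is the opening, from 0 (shut) to 1 (fully open), set as the call begins (- or left out, the last holds). The fingers move at their own pace and stop on an object; FORCE is the grip in N (left out, the last holds). Time passes only in rows, so rows that do not move let the fingers close. It gives the time, the measured TCP pose, the force and the opening at its end, in the units of the state.
- state(): the state, without advancing time (a new reading comes with each control period).
- grab_frame(name): name is "scene" or "top"; returns (picture, depth): 420x560x3 uint8, red, green, blue; 420x560 float32, m along the optical axis (not along the pixel's ray), 0 where there is no reading.
- camera_params(name): a dict with "vertical_fov" (degrees; the focal length in pixels is half the picture's height over the tangent of half this angle, whatever the lens; pixels are square), "cx", "cy" (the principal point, pixels), "k1" (the pictures are not rectified: a ray, as slopes to the right and down, at radius r is drawn at 1 + k1 r^2 times it, then the intrinsics apply), "rvec" (rotation vector, rad) and "tvec" (3), from world to camera coordinates, as OpenCV has them. Camera axes: x right, y down, z forward; pixel columns grow to the right and rows downward; lengths in m; the calibration is good to about 2 mm. A picture is of the moment at which its call begins. camera_params takes no time and is no camera call.
- hand_in(): hands the job in, once; it reports no verdict.
The state is a dict: "time": time; "joint_pos": joint angles; "dq": joint speeds; "tau": joint torques, N m; "tool_pos": TCP position; "orientation": TCP orientation; "contact_force": force on the tool from outside, world axes, zero at the start; "torque": the same for the moment, N m; "grip_width": finger opening in m.
Only numpy, scipy, OpenCV 4.12 (cv2) and the standard library are available. Lean on these libraries where they do the work, as an engineer would, in place of code of your own. Each camera call takes 0.05 s, during which the arm holds its last target. There are 200 camera calls.

## Task

First clear the wood offcuts out of the low plywood tray and drop them into the black scrap bin. Then lift and shake the four closed tins to find the one or two in which a steel ball has come out of its packing and rattles. Set the rattling tins down in the steel parts tray to be repacked and the quiet ones in the plywood tray, all flat on the tray floor with the lid up, and leave the other things on the bench where they are.

Things in the scene. Friction and masses are not known exactly. Their poses are not given: they have to be found in the camera images.
- tin_1: Closed plain tin, 110 mm long (its x), 48 mm wide (its y), 46 mm tall (its z, lid up), origin under its centre; 0.24 to 0.43 kg. All four look alike. Either packed tight, or a loose 30 mm steel ball (ball_1, hidden, 0.11 kg) rolls in it, 74 mm along and 12 mm across: it knocks when shaken, runs to the low end when the tin is tipped over about 10 degrees and stays there when level.
- tin_2: Closed plain tin, 110 mm long (its x), 48 mm wide (its y), 46 mm tall (its z, lid up), origin under its centre; 0.24 to 0.43 kg. All four look alike. Either packed tight, or a loose 30 mm steel ball (ball_2, hidden, 0.11 kg) rolls in it, 74 mm along and 12 mm across: it knocks when shaken, runs to the low end when the tin is tipped over about 10 degrees and stays there when level.
- tin_3: Closed plain tin, 110 mm long (its x), 48 mm wide (its y), 46 mm tall (its z, lid up), origin under its centre; 0.24 to 0.43 kg. All four look alike. Either packed tight, or a loose 30 mm steel ball (ball_3, hidden, 0.11 kg) rolls in it, 74 mm along and 12 mm across: it knocks when shaken, runs to the low end when the tin is tipped over about 10 degrees and stays there when level.
- tin_4: Closed plain tin, 110 mm long (its x), 48 mm wide (its y), 46 mm tall (its z, lid up), origin under its centre; 0.24 to 0.43 kg. All four look alike. Either packed tight, or a loose 30 mm steel ball (ball_4, hidden, 0.11 kg) rolls in it, 74 mm along and 12 mm across: it knocks when shaken, runs to the low end when the tin is tipped over about 10 degrees and stays there when level.
- tin_tray: Low plywood tray, fixed, on the left or the right, 330 mm long (its x) and 142 mm wide (its y), inside 318 by 130 mm; floor 6 mm thick, lips 6 mm wide and 18 mm high over the bench. Origin under its centre, on the bench. It takes three tins side by side, each laid across it (about 100 mm from one to the next).
- tin_tray_in (a point): Centre of the plywood tray's inner floor, 6 mm over the bench; axes as the tray.
- parts_tray: Low pressed-steel parts tray, fixed, on the side opposite the plywood tray, 240 mm long (its x) and 142 mm wide (its y), inside 232 by 134 mm; floor 4 mm thick, lips 18 mm high with a rolled rim. Origin under its centre, on the bench. It takes two tins side by side, laid across it.
- parts_tray_in (a point): Centre of the steel tray's inner floor, 4 mm over the bench; axes as the tray.
- scrap_bin: Black open plastic bin, fixed, 170 mm (its x) by 220 mm (its y) by 90 mm tall, walls and floor 5 mm. Origin under its centre, on the bench.
- scrap_bin_in (a point): Centre of the scrap bin's inner floor, 5 mm over the bench; axes as the bin.
- offcut_1: Pine offcut, 95 mm long (its x), 40 mm wide, 26 mm thick, about 50 g; origin at the centre of its underside. One to three of the offcuts are there, lying across the plywood tray; the state gives None for the absent ones.
- offcut_2: Wood offcut with a knot, 80 mm long (its x), 45 mm wide, 22 mm thick, about 50 g; origin at the centre of its underside. May be absent.
- offcut_3: Rebated pine offcut, 100 mm long (its x), 34 mm wide and 18 mm thick, with a 20 mm wide, 14 mm high ridge along the top, set 7 mm to its -y side (32 mm tall in all), about 50 g; origin at the centre of its underside. May be absent.
- glue: Bystander: white glue bottle, 52 mm across, 150 mm tall; origin under its centre.
- mug: Bystander: white mug, 80 mm across, 90 mm tall; origin under its centre.
- tape: Bystander: tape measure standing on edge, 72 x 40 x 66 mm; origin under its centre.
- driver: Bystander: screwdriver lying on the bench along its own x, about 200 mm long.
- spool: Bystander: filament spool lying flat, 180 mm across, 60 mm tall; origin under its centre.

How it is judged (in metres and radians):
On the way, in this order (a step that is already met when the one before it is completed fails the run):
1. the offcuts are all in the scrap bin, out of the plywood tray (x of offcut_1 in the frame of scrap_bin_in between -0.085 and 0.085 m and y of offcut_1 in the frame of scrap_bin_in between -0.11 and 0.11 m and z of offcut_1 in the frame of scrap_bin_in between -0.01 and 0.085 m and x of offcut_2 in the frame of scrap_bin_in between -0.085 and 0.085 m and y of offcut_2 in the frame of scrap_bin_in between -0.11 and 0.11 m and z of offcut_2 in the frame of scrap_bin_in between -0.01 and 0.085 m and x of offcut_3 in the frame of scrap_bin_in between -0.085 and 0.085 m and y of offcut_3 in the frame of scrap_bin_in between -0.11 and 0.11 m and z of offcut_3 in the frame of scrap_bin_in between -0.01 and 0.085 m), for 0.2 s.
2. a tin with a loose ball has been lifted and shaken so that the ball knocks against it (over 2 N) (((height (world z) of ball_1_c0 above 0.035 m and contact force between ball_1_c0 and tin_1 above 2 N) or (height (world z) of ball_2_c0 above 0.035 m and contact force between ball_2_c0 and tin_2 above 2 N) or (height (world z) of ball_3_c0 above 0.035 m and contact force between ball_3_c0 and tin_3 above 2 N) or (height (world z) of ball_4_c0 above 0.035 m and contact force between ball_4_c0 and tin_4 above 2 N))).
At the end, for the whole second after the job is handed in: Rattling tins in the steel tray (centre within 95 mm of its middle along, 50 mm across), quiet ones in the plywood tray (140, 50 mm); all lid up (0.08 rad), still, within 6 mm of the tray floor. Offcuts in the bin below its rim (all of step 1 and ((x of tin_1 in the frame of tin_tray_in between -0.14 and 0.14 m and y of tin_1 in the frame of tin_tray_in between -0.05 and 0.05 m and z of tin_1 in the frame of tin_tray_in between -0.006 and 0.006 m) or (x of tin_1 in the frame of parts_tray_in between -0.095 and 0.095 m and y of tin_1 in the frame of parts_tray_in between -0.05 and 0.05 m and z of tin_1 in the frame of parts_tray_in between -0.006 and 0.006 m)) and x of ball_1_c0 in the frame of parts_tray_in between -0.14 and 0.14 m and y of ball_1_c0 in the frame of parts_tray_in between -0.09 and 0.09 m and z of ball_1_c0 in the frame of parts_tray_in between -0.02 and 0.06 m and ((x of ball_1_c0 in the frame of parts_tray_in between -0.14 and 0.14 m and y of ball_1_c0 in the frame of parts_tray_in between -0.09 and 0.09 m and z of ball_1_c0 in the frame of parts_tray_in between -0.02 and 0.06 m) or (x of tin_1 in the frame of tin_tray_in between -0.14 and 0.14 m and y of tin_1 in the frame of tin_tray_in between -0.05 and 0.05 m and z of tin_1 in the frame of tin_tray_in between -0.006 and 0.006 m)) and angle between each of tin_1, tin_2, tin_3, tin_4's own z axis and vertical below 0.08 rad and linear speed of each of tin_1, tin_2, tin_3, tin_4 below 0.03 m/s and ((x of tin_2 in the frame of tin_tray_in between -0.14 and 0.14 m and y of tin_2 in the frame of tin_tray_in between -0.05 and 0.05 m and z of tin_2 in the frame of tin_tray_in between -0.006 and 0.006 m) or (x of tin_2 in the frame of parts_tray_in between -0.095 and 0.095 m and y of tin_2 in the frame of parts_tray_in between -0.05 and 0.05 m and z of tin_2 in the frame of parts_tray_in between -0.006 and 0.006 m)) and x of ball_2_c0 in the frame of parts_tray_in between -0.14 and 0.14 m and y of ball_2_c0 in the frame of parts_tray_in between -0.09 and 0.09 m and z of ball_2_c0 in the frame of parts_tray_in between -0.02 and 0.06 m and ((x of ball_2_c0 in the frame of parts_tray_in between -0.14 and 0.14 m and y of ball_2_c0 in the frame of parts_tray_in between -0.09 and 0.09 m and z of ball_2_c0 in the frame of parts_tray_in between -0.02 and 0.06 m) or (x of tin_2 in the frame of tin_tray_in between -0.14 and 0.14 m and y of tin_2 in the frame of tin_tray_in between -0.05 and 0.05 m and z of tin_2 in the frame of tin_tray_in between -0.006 and 0.006 m)) and ((x of tin_3 in the frame of tin_tray_in between -0.14 and 0.14 m and y of tin_3 in the frame of tin_tray_in between -0.05 and 0.05 m and z of tin_3 in the frame of tin_tray_in between -0.006 and 0.006 m) or (x of tin_3 in the frame of parts_tray_in between -0.095 and 0.095 m and y of tin_3 in the frame of parts_tray_in between -0.05 and 0.05 m and z of tin_3 in the frame of parts_tray_in between -0.006 and 0.006 m)) and x of ball_3_c0 in the frame of parts_tray_in between -0.14 and 0.14 m and y of ball_3_c0 in the frame of parts_tray_in between -0.09 and 0.09 m and z of ball_3_c0 in the frame of parts_tray_in between -0.02 and 0.06 m and ((x of ball_3_c0 in the frame of parts_tray_in between -0.14 and 0.14 m and y of ball_3_c0 in the frame of parts_tray_in between -0.09 and 0.09 m and z of ball_3_c0 in the frame of parts_tray_in between -0.02 and 0.06 m) or (x of tin_3 in the frame of tin_tray_in between -0.14 and 0.14 m and y of tin_3 in the frame of tin_tray_in between -0.05 and 0.05 m and z of tin_3 in the frame of tin_tray_in between -0.006 and 0.006 m)) and ((x of tin_4 in the frame of tin_tray_in between -0.14 and 0.14 m and y of tin_4 in the frame of tin_tray_in between -0.05 and 0.05 m and z of tin_4 in the frame of tin_tray_in between -0.006 and 0.006 m) or (x of tin_4 in the frame of parts_tray_in between -0.095 and 0.095 m and y of tin_4 in the frame of parts_tray_in between -0.05 and 0.05 m and z of tin_4 in the frame of parts_tray_in between -0.006 and 0.006 m)) and x of ball_4_c0 in the frame of parts_tray_in between -0.14 and 0.14 m and y of ball_4_c0 in the frame of parts_tray_in between -0.09 and 0.09 m and z of ball_4_c0 in the frame of parts_tray_in between -0.02 and 0.06 m and ((x of ball_4_c0 in the frame of parts_tray_in between -0.14 and 0.14 m and y of ball_4_c0 in the frame of parts_tray_in between -0.09 and 0.09 m and z of ball_4_c0 in the frame of parts_tray_in between -0.02 and 0.06 m) or (x of tin_4 in the frame of tin_tray_in between -0.14 and 0.14 m and y of tin_4 in the frame of tin_tray_in between -0.05 and 0.05 m and z of tin_4 in the frame of tin_tray_in between -0.006 and 0.006 m))); the robot touches nothing.
It fails at once if a bystander (glue bottle, mug, tape measure, screwdriver, spool) is shoved more than 50 mm or knocked over (distance of any of glue, mug, tape, driver, spool from where it was at the start of the episode above 0.05 m or angle between any of glue, mug, tape's own z axis and vertical above 0.6 rad).
Of ball_1, ball_2, ball_3, ball_4 only 1 to 2 are there at a start; the rules pass over those that are not, and their reading is None.
Of offcut_1, offcut_2, offcut_3 only 1 to 3 are there at a start; the rules pass over those that are not, and their reading is None.
At some moment in a run one of tin_1, tin_2, tin_3, tin_4 may be knocked a few centimetres aside while the robot is not near it.
Once in a run the grip may slacken for a moment while it holds something.
It also fails if it takes over 210 s, if anything falls off the work surface, if the arm or the gripper's body presses on something with over 40 N, if the wrist force passes 120 N, or if a joint passes its speed limit or range.

## Working session

There is one attempt and no reset: what is moved stays moved. The work goes in short steps, Python scripts to look and compute and a shell command to move; the robot and the scene stay as the last step left them, time stands still between calls to the robot, and variables do not carry over. Pictures are saved under pics/ and viewed, about 12 in all and at most 16, crops included, and the job is handed in when it is done.

```bash
ls; mkdir -p pics
python3 - <<'E'
from workcell import *
import cv2,numpy as np
s=state();print(s)
for n in("scene","top"):
    p,d=grab_frame(n);print(n,camera_params(n))
    cv2.imwrite(f"pics/{n}0.png",p[:,:,::-1]);np.savez(f"pics/{n}0.npz",p=p,d=d)
E
```

```text
pics
{'time': 0.0, 'joint_pos': array([ 6.42916756e+01,  1.51680665e+01,  9.19818246e+01,  1.37297969e-03,
        7.29771383e+01, -2.11364964e+00]), 'dq': array([-0.01927623, -0.01075151,  0.08990542,  0.00571851, -0.01084669,
       -0.03306719]), 'tau': array([-7.01600547e-04, -5.02091146e+01, -3.56886792e+01,  7.28399609e-02,
        2.89584853e-02, -1.46953712e-04]), 'tool_pos': array([0.26987704, 0.61797249, 0.25939542]), 'orientation': array([-1.79873105e+02, -5.99610681e-03,  1.56404915e+02]), 'contact_force': array([ 0.98406594, -0.17896964, -0.20776878]), 'torque': array([-0.01125634,  0.00755498,  0.00228428]), 'grip_width': 0.08800790127155678}
scene {'vertical_fov': 43.1613702569394, 'cx': 278.86603040827555, 'cy': 212.54035825948813, 'k1': -0.15145590779742168, 'rvec': array([ 2.0444203 ,  1.06539637, -0.50272377]), 'tvec': array([-0.34668862, -0.24820644,  1.92585712])}
top {'vertical_fov': 42.80614249598345, 'cx': 273.3978700498992, 'cy': 207.4150377677374, 'k1': -0.21630769539159356, 'rvec': array([ 2.19600143, -2.15147364,  0.10067516]), 'tvec': array([0.03210498, 0.60232431, 1.68702767])}
```

View pics/top0.png

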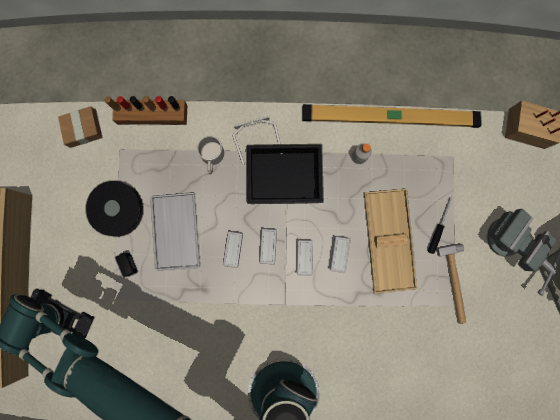

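View pics/scene0.png

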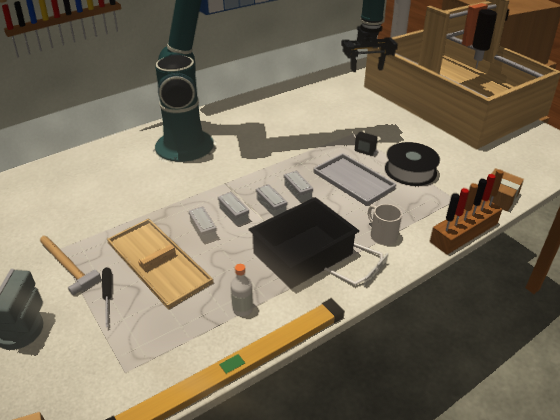

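The top view shows the steel tray at the left (176,232), the plywood tray at the right (390,240), and the bin at (284,174). The four tins are at (233,249), (268,246), (304,257) and (340,254). I can make out one wood offcut near (390,240). Next I'll measure all of these.

```bash
cat > h.py <<'E'
from workcell import *
import cv2,numpy as np
def cam(n):
    c=camera_params(n);f=210/np.tan(np.radians(c["vertical_fov"]/2))
    R=cv2.Rodrigues(c["rvec"])[0];return c,f,R,c["tvec"]
def slopes(n,uv):
    c,f,R,t=cam(n);uv=np.atleast_2d(np.float64(uv))
    K=np.array([[f,0,c["cx"]],[0,f,c["cy"]],[0,0,1]])
    return cv2.undistortPoints(uv[:,None],K,np.array([c["k1"],0,0,0,0.])).reshape(-1,2)
def onplane(n,uv,z):
    _,f,R,t=cam(n);s=slopes(n,uv);r=np.c_[s,np.ones(len(s))]@R;o=-R.T@t
    return o+r*((z-o[2])/r[:,2])[:,None]
def cloud(n,d):
    _,f,R,t=cam(n);v,u=np.mgrid[:420,:560];s=slopes(n,np.c_[u.ravel(),v.ravel()])
    p=(np.c_[s,np.ones(len(s))]*d.reshape(-1,1)-t)@R
    p[d.ravel()==0]=np.nan
    return p.reshape(420,560,3)
def proj(n,X):
    c,f,R,t=cam(n);K=np.array([[f,0,c["cx"]],[0,f,c["cy"]],[0,0,1]])
    return cv2.projectPoints(np.float64(X).reshape(-1,1,3),c["rvec"],t,K,np.array([c["k1"],0,0,0,0.]))[0].reshape(-1,2)
def rects(P,zlo,zhi,box,minpx=60):
    """min-area rectangles of cloud pieces between heights"""
    x0,x1,y0,y1=box;m=(P[...,2]>zlo)&(P[...,2]<zhi)&(P[...,0]>x0)&(P[...,0]<x1)&(P[...,1]>y0)&(P[...,1]<y1)
    k,l=cv2.connectedComponents(m.astype(np.uint8),connectivity=4);out=[]
    for i in range(1,k):
        q=P[l==i]
        if len(q)<minpx: continue
        (cx,cy),(w,h),a=cv2.minAreaRect((q[:,:2]*1000).astype(np.float32))
        if w<h: w,h,a=h,w,a+90
        print(f"n{len(q)} c({cx/1000:.4f},{cy/1000:.4f}) z med {np.median(q[:,2]):.4f} size {w:.0f}x{h:.0f} long-axis {((a+90)%180)-90:.1f}deg")
E
python3 - <<'E'
from h import *
for n in("top","scene"):
    z=np.load(f"pics/{n}0.npz");P=cloud(n,z["d"]);print(n,"bench z",np.nanmedian(P[290:300,250:300,2]) if n=="top" else "")
    print("tins");rects(P,.03,.06,(.3,.65,-.19,.19),40)
    print("tray contents");rects(P,.014,.06,(.3,.8,-.47,-.2),25)
    print("trays left");rects(P,.009,.05,(.3,.75,.22,.48),25)
    print("bin");rects(P,.06,.12,(.4,.9,-.2,.2),25)
p=cv2.imread("pics/top0.png")[175:310,130:430];a=cv2.resize(p[:,220:],None,fx=5,fy=4.4,interpolation=2)
q=cv2.imread("pics/scene0.png")[210:310,100:220];b=cv2.resize(q,None,fx=3.3,fy=3.3)
h=594;im=np.zeros((h,800,3),np.uint8);im[:,:400]=a[:h,:400];im[:b.shape[0],402:402+b.shape[1]]=b[:, :398];cv2.imwrite("pics/c1.png",im)
E
```

```text
top bench z 0.00031154119474154844
tins
n530 c(0.4776,0.0594) z med 0.0449 size 110x48 long-axis -2.1deg
n474 c(0.4650,0.1705) z med 0.0452 size 110x48 long-axis -6.3deg
n474 c(0.4556,-0.1686) z med 0.0450 size 110x46 long-axis -7.1deg
n539 c(0.4436,-0.0571) z med 0.0451 size 111x48 long-axis 0.8deg
tray contents
n50 c(0.7678,-0.2211) z med 0.0378 size 50x20 long-axis 48.3deg
n38 c(0.6647,-0.3220) z med 0.0179 size 74x6 long-axis -82.0deg
n27 c(0.6314,-0.2539) z med 0.0186 size 50x6 long-axis 5.7deg
n311 c(0.5014,-0.3369) z med 0.0336 size 101x33 long-axis -83.3deg
n28 c(0.3482,-0.3846) z med 0.0184 size 50x8 long-axis -84.2deg
trays left
n30 c(0.7331,0.2443) z med 0.0264 size 44x16 long-axis -25.5deg
n530 c(0.5209,0.3646) z med 0.0192 size 246x149 long-axis 6.1deg
bin
n1254 c(0.7038,0.0107) z med 0.0892 size 237x188 long-axis -88.5deg
scene bench z 
tins
n371 c(0.4680,0.1664) z med 0.0441 size 115x49 long-axis -6.1deg
n433 c(0.4779,0.0565) z med 0.0439 size 123x51 long-axis -2.9deg
n433 c(0.4467,-0.0606) z med 0.0441 size 115x49 long-axis 0.1deg
n401 c(0.4601,-0.1699) z med 0.0447 s
[... 186 characters left out ...]
2809) z med 0.0161 size 57x7 long-axis 5.0deg
n405 c(0.5118,-0.3396) z med 0.0334 size 103x35 long-axis 88.3deg
n59 c(0.4664,-0.4125) z med 0.0173 size 98x8 long-axis 5.5deg
n45 c(0.5847,-0.2634) z med 0.0174 size 78x9 long-axis 7.5deg
n86 c(0.5802,-0.3997) z med 0.0174 size 125x8 long-axis 6.3deg
n46 c(0.6498,-0.2609) z med 0.0161 size 51x24 long-axis -28.5deg
n68 c(0.6595,-0.3664) z med 0.0173 size 57x32 long-axis -81.5deg
n90 c(0.7863,-0.2587) z med 0.0391 size 30x9 long-axis 16.1deg
trays left
n580 c(0.5206,0.3600) z med 0.0168 size 255x154 long-axis 5.7deg
n36 c(0.7204,0.2469) z med 0.0321 size 22x9 long-axis 5.5deg
bin
n2178 c(0.7046,0.0091) z med 0.0853 size 240x192 long-axis -88.6deg
```

View pics/c1.png

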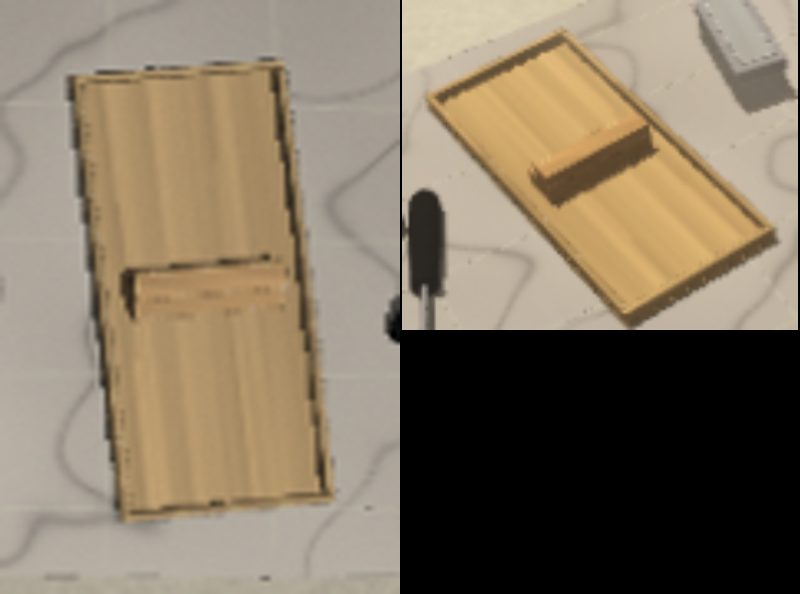

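The offcut measures 101×33 mm, 33 mm above the bench, so it is the rebated one. It lies across the tray at about (0.501,-0.337), and I see no others. I'll write a go-to calculator and start moving.

```bash
cat > need.py <<'E'
# python3 need.py x y z yaw [tilt about tool y]: remaining shift (tool axes now, cm) and turn (rotvec, deg)
import sys,numpy as np
from scipy.spatial.transform import Rotation as Ro
from workcell import state
a=list(map(float,sys.argv[1:]));s=state()
R=Ro.from_euler("xyz",s["orientation"],degrees=True)
G=Ro.from_euler("xyz",[180,0,a[3]],degrees=True)
if len(a)>4: G=G*Ro.from_rotvec([0,a[4],0],degrees=True)
d=R.inv().apply(np.array(a[:3])-s["tool_pos"])*100
d2=G.inv().apply(np.array(a[:3])-s["tool_pos"])*100
print("t %.2f pos %s rpy %s w %.4f j %s"%(s["time"],s["tool_pos"].round(4),s["orientation"].round(1),s["grip_width"],s["joint_pos"].round(0)))
print("shift now",d.round(2),"after turn",d2.round(2),"turn",(R.inv()*G).as_rotvec(degrees=True).round(1),"F",s["contact_force"].round(2),"T",s["torque"].round(3))
E
python3 -m pendant '[[[0,0,0],[0,0,10]],[[0,0,0],[0,0,10]],[[0,0,0],[0,0,10]],[[0,0,0],[0,0,10]],[[0,0,0],[0,0,10]],[[0,0,0],[0,0,10]]]' 1
python3 need.py 0.501 -0.337 0.25 96.7
```

```text
time: 0.85
tool_pos: [0.2688, 0.6158, 0.2546]
orientation: [-179.7, 0.5, 94.5]
contact_force: [0.9, -1.2, -0.4]
grip_width: 0.088
t 0.85 pos [0.2688 0.6158 0.2546] rpy [-179.7    0.5   94.5] w 0.0880 j [64. 15. 92.  0. 73. 60.]
shift now [-96.79  15.75   1.24] after turn [-97.34  11.94   0.46] turn [-0.3  0.5 -2.2] F [ 0.86 -1.2  -0.42] T [-0.127  0.105 -0.043]
```

```bash
python3 -m pendant '[[[-5,3,-0.2],[0,0,0]],[[-6,2,0],[0,0,0]],[[-6,1,0],[0,0,0]],[[-6,1,0],[0,0,0]],[[-6,1,0],[0,0,0]],[[-6,1,0],[0,0,0]],[[-6,1,0],[0,0,0]],[[-6,1,0],[0,0,0]]]' 
python3 -m pendant '[[[-6,1,0],[0,0,0]],[[-6,1,0],[0,0,0]],[[-6,1,0],[0,0,0]],[[-6,1,0],[0,0,0]],[[-6,1,0],[0,0,0]],[[-6,0,0],[0,0,0]],[[-6,0,0],[0,0,0]]]' 
python3 need.py 0.501 -0.337 0.031 96.7
```

```text
time: 1.85
tool_pos: [0.4161, 0.1465, 0.2565]
orientation: [-179.6, 0.7, 94.9]
contact_force: [1.7, 1.0, 0.2]
grip_width: 0.0882
time: 2.72
tool_pos: [0.5004, -0.2807, 0.2597]
orientation: [-179.7, 0.6, 94.8]
contact_force: [0.5, -0.0, -0.7]
grip_width: 0.088
t 2.73 pos [ 0.5004 -0.2807  0.2597] rpy [-179.7    0.6   94.8] w 0.0880 j [-31.   4. 105.  -1.  71. -36.]
shift now [-5.37 -0.28 22.94] after turn [-5.6  -0.6  22.87] turn [-0.3  0.6 -1.9] F [ 0.53 -0.04 -0.67] T [-0.01   0.012 -0.014]
```

```bash
python3 -m pendant '[[[-5.4,-0.4,0],[-0.3,0.6,-2]],[[0,0,5],[0,0,0]],[[0,0,5],[0,0,0]],[[0,0,5],[0,0,0]],[[0,0,4],[0,0,0]],[[0,0,1.5],[0,0,0]]]' 
python3 need.py 0.501 -0.337 0.031 96.7
python3 - <<'E'
from h import *
p,d=grab_frame("top");cv2.imwrite("pics/t2.png",cv2.resize(p[190:300,340:450,::-1],None,fx=5,fy=5))
E
```

```text
time: 3.48
tool_pos: [0.5006, -0.3439, 0.0498]
orientation: [179.9, 0.1, 96.4]
contact_force: [-0.0, -0.1, 0.5]
grip_width: 0.0884
t 3.48 pos [ 0.5006 -0.3439  0.0498] rpy [1.799e+02 1.000e-01 9.640e+01] w 0.0884 j [-37.  20. 110.  -0.  50. -43.]
shift now [0.69 0.12 1.88] after turn [0.68 0.12 1.88] turn [ 0.1  0.1 -0.3] F [-0.01 -0.08  0.47] T [-0.022  0.08  -0.01 ]
```

View pics/t2.png

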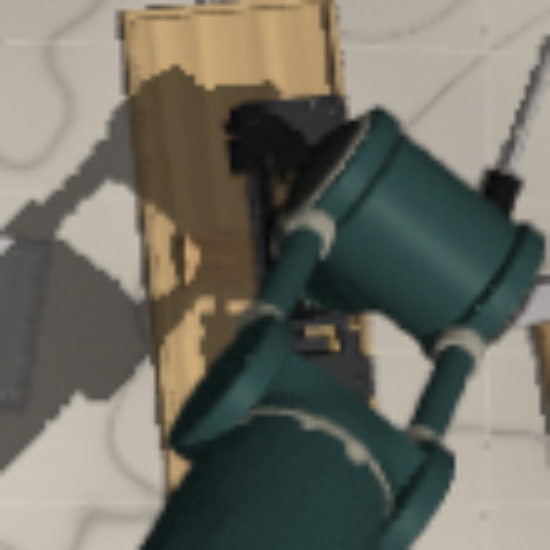

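The picture shows the jaws straddling the offcut, though the arm hides most of it. I'll go down, close, lift and check the width.

```bash
python3 -m pendant '[[[0.6,0.1,1],[0,0,0]],[[0,0,0.7],[0,0,0]]]' 
python3 -m pendant '[[[0,0,0],[0,0,0]],[[0,0,0],[0,0,0]],[[0,0,0],[0,0,0]],[[0,0,0],[0,0,0]],[[0,0,0],[0,0,0]],[[0,0,0],[0,0,0]]]' 0 25
python3 -m pendant '[[[0,0,-3],[0,0,0]],[[0,0,-5],[0,0,0]],[[0,0,-5],[0,0,0]],[[0,0,-5],[0,0,0]]]'
python3 need.py 0.704 0.01 0.20 96.7
```

```text
time: 3.78
tool_pos: [0.5024, -0.3384, 0.0336]
orientation: [179.8, 0.3, 96.4]
contact_force: [-1.0, -0.1, 0.5]
grip_width: 0.0882
time: 4.53
tool_pos: [0.5048, -0.34, 0.0374]
orientation: [179.5, 0.5, 96.4]
contact_force: [0.7, -0.8, -0.4]
grip_width: 0.0334
time: 5.03
tool_pos: [0.4993, -0.3358, 0.2146]
orientation: [-179.9, -0.1, 96.4]
contact_force: [0.4, -0.1, -1.0]
grip_width: 0.0338
t 5.03 pos [ 0.4993 -0.3358  0.2146] rpy [-1.799e+02 -1.000e-01  9.640e+01] w 0.0338 j [-36.   9. 104.  -0.  67. -43.]
shift now [32.08 24.21  1.44] after turn [31.96 24.37  1.46] turn [-0.1 -0.1 -0.3] F [ 0.39 -0.1  -0.99] T [-0.118 -0.014  0.042]
```

```bash
python3 -m pendant '[[[4.5,3.5,0],[0,0,0]],[[4.5,3.5,0],[0,0,0]],[[4.5,3.5,0],[0,0,0]],[[4.5,3.5,0],[0,0,0]],[[4.5,3.5,0],[0,0,0]],[[4.5,3.5,0],[0,0,0]],[[4.5,3,0],[0,0,0]],[[0.5,0,0],[0,0,0]]]'
python3 need.py 0.704 0.01 0.12 96.7
```

```text
time: 6.02
tool_pos: [0.7114, 0.0153, 0.2204]
orientation: [179.5, 0.4, 96.1]
contact_force: [-0.2, 0.1, -0.9]
grip_width: 0.0333
t 6.03 pos [0.7114 0.0153 0.2204] rpy [179.5   0.4  96.1] w 0.0333 j [-1. 20. 90. -0. 70. -7.]
shift now [-0.37 -0.87 10.04] after turn [-0.44 -0.79 10.04] turn [ 0.5  0.4 -0.6] F [-0.22  0.11 -0.93] T [-0.101  0.055  0.03 ]
```

```bash
python3 -m pendant '[[[-0.4,-0.8,5],[0,0,0]],[[0,0,4.5],[0,0,0]],[[0,0,0.3],[0,0,0]]]'
python3 -m pendant '[[[0,0,0],[0,0,0]],[[0,0,0],[0,0,0]],[[0,0,0],[0,0,0]],[[0,0,0],[0,0,0]]]' 1
python3 -m pendant '[[[0,0,-5],[0,0,10]],[[0,0,-5],[0,0,10]],[[0,0,-2],[0,0,10]],[[0,0,0],[0,0,10]],[[0,0,0],[0,0,10]],[[0,0,0],[0,0,10]],[[0,0,0],[0,0,10]],[[0,0,0],[0,0,10]]]'
python3 -m pendant '[[[0,0,0],[0,0,10]],[[0,0,0],[0,0,10]],[[0,0,0],[0,0,3]]]'
python3 need.py 0.4556 -0.1686 0.15 -7.1
python3 - <<'E'
from h import *
p,d=grab_frame("scene");cv2.imwrite("pics/s3.png",p[:,:,::-1])
P=cloud("scene",d);rects(P,.03,.06,(.3,.6,-.24,.24),40)
E
```

```text
time: 6.4
tool_pos: [0.7043, 0.0089, 0.1211]
orientation: [179.5, 0.5, 96.2]
contact_force: [0.2, -0.3, -1.0]
grip_width: 0.034
time: 6.9
tool_pos: [0.7077, 0.0071, 0.1283]
orientation: [179.0, 0.6, 96.1]
contact_force: [0.7, 0.5, 1.2]
grip_width: 0.0718
time: 7.9
tool_pos: [0.7077, 0.0086, 0.2605]
orientation: [179.1, -1.6, 13.5]
contact_force: [0.1, -1.1, -0.2]
grip_width: 0.0882
time: 8.28
tool_pos: [0.7084, 0.0088, 0.2632]
orientation: [179.9, -2.0, -10.3]
contact_force: [-1.0, 1.0, -0.6]
grip_width: 0.0882
t 8.28 pos [0.7084 0.0088 0.2632] rpy [179.9  -2.  -10.3] w 0.0882 j [-1. 17. 89. -0. 72. 99.]
shift now [-22.09  21.95  10.61] after turn [-22.9   20.73  11.32] turn [ 0.2 -2.  -3.2] F [-1.05  0.97 -0.6 ] T [0.051 0.165 0.016]
n313 c(0.4727,0.1682) z med 0.0445 size 108x52 long-axis -6.6deg
n424 c(0.4785,0.0555) z med 0.0438 size 125x52 long-axis -1.8deg
n438 c(0.4479,-0.0609) z med 0.0439 size 119x50 long-axis -0.1deg
n467 c(0.4598,-0.1703) z med 0.0445 size 119x50 long-axis -8.6deg
```

View pics/s3.png

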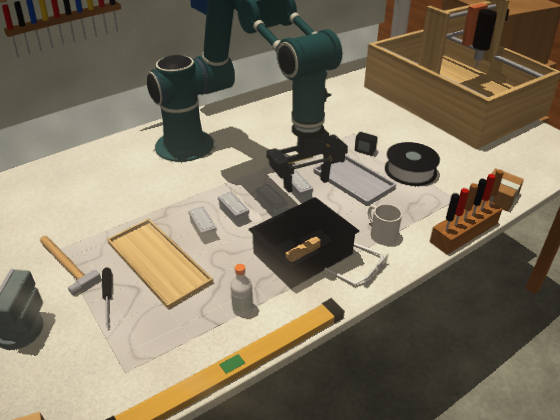

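The offcut now lies in the bin at (302,248), the plywood tray is empty and the tins have not moved. Next is the first tin, the rightmost one.

```bash
python3 -m pendant '[[[-4.4,4.2,0.5],[0,-2,-3]],[[-4.6,4.2,1.5],[0,0,0]],[[-4.6,4.2,2.5],[0,0,0]],[[-4.6,4.2,2.5],[0,0,0]],[[-4.6,4,2.5],[0,0,0]],[[0,0,1],[0,0,0]]]'
python3 need.py 0.4556 -0.1686 0.036 -7.1
```

```text
time: 9.07
tool_pos: [0.4624, -0.1635, 0.1635]
orientation: [179.7, -0.6, -6.7]
contact_force: [0.3, -0.7, 0.2]
grip_width: 0.088
t 9.07 pos [ 0.4624 -0.1635  0.1635] rpy [179.7  -0.6  -6.7] w 0.0880 j [-22.  -1. 120.  -0.  60.  74.]
shift now [-0.75  0.52 12.74] after turn [-0.61  0.59 12.75] turn [ 0.3 -0.6  0.4] F [ 0.28 -0.69  0.19] T [ 0.042  0.167 -0.034]
```

```bash
python3 -m pendant '[[[-0.7,0.5,3],[0,0,0]],[[0,0,4],[0,-0.6,0]],[[0,0,4],[0,0,0]],[[0,0,1.3],[0,0,0]]]'
python3 need.py 0.4556 -0.1686 0.036 -7.1
```

```text
time: 9.57
tool_pos: [0.4638, -0.1699, 0.0427]
orientation: [179.6, -0.8, -6.6]
contact_force: [0.5, 0.0, 0.8]
grip_width: 0.0885
t 9.57 pos [ 0.4638 -0.1699  0.0427] rpy [179.6  -0.8  -6.6] w 0.0885 j [-23.   9. 125.  -0.  45.  74.]
shift now [-0.84 -0.04  0.66] after turn [-0.83 -0.03  0.67] turn [ 0.4 -0.8  0.5] F [0.45 0.04 0.84] T [-0.028  0.153 -0.013]
```

```bash
python3 -m pendant '[[[-0.8,0,0.6],[0,-0.8,0]],[[0,0,0],[0,0,0]],[[0,0,0],[0,0,0]],[[0,0,0],[0,0,0]],[[0,0,0],[0,0,0]],[[0,0,0],[0,0,0]]]' 0 45
python3 -m pendant '[[[0,0,-3],[0,0,0]],[[0,0,-5],[0,0,0]],[[0,0,-5],[0,0,0]],[[0,0,-5],[0,0,0]],[[0,0,0],[0,0,0]],[[0,0,0],[0,0,0]]]'
python3 need.py 0.4556 -0.1686 0.21 -7.1
python3 -m pendant '[[[0,0,0],[0,0,0]],[[0,0,0],[0,0,0]]]'
python3 need.py 0.4556 -0.1686 0.21 -7.1
```

```text
time: 10.32
tool_pos: [0.4596, -0.1696, 0.0401]
orientation: [179.5, -0.4, -6.5]
contact_force: [1.1, -0.5, -3.1]
grip_width: 0.0475
time: 11.08
tool_pos: [0.4526, -0.1654, 0.2175]
orientation: [179.7, 0.5, -6.6]
contact_force: [-0.6, -0.5, -5.8]
grip_width: 0.0474
t 11.07 pos [ 0.4526 -0.1654  0.2175] rpy [179.7   0.5  -6.6] w 0.0474 j [-23.  -4. 117.  -0.  67.  74.]
shift now [0.34 0.28 0.75] after turn [0.34 0.28 0.75] turn [0.3 0.5 0.5] F [-0.61 -0.45 -5.78] T [-0.01   0.235 -0.015]
time: 11.32
tool_pos: [0.45, -0.1643, 0.2129]
orientation: [179.9, 1.0, -6.6]
contact_force: [-0.5, 1.4, -4.6]
grip_width: 0.048
t 11.32 pos [ 0.45   -0.1643  0.2129] rpy [179.9   1.   -6.6] w 0.0480 j [-23.  -4. 118.  -0.  67.  74.]
shift now [0.61 0.36 0.28] after turn [0.6  0.35 0.29] turn [0.1 1.  0.5] F [-0.5   1.4  -4.62] T [ 0.006  0.158 -0.017]
```

```bash
cat > samp.py <<'E'
import numpy as np
from workcell import *
from scipy.spatial.transform import Rotation as Ro
L=[]
for i in range(8):
    grab_frame("top");s=state();R=Ro.from_euler("xyz",s["orientation"],degrees=True)
    L.append(np.r_[s["contact_force"],R.inv().apply(s["torque"])])
L=np.array(L);print("rpy",s["orientation"].round(1),"F",L[:,:3].mean(0).round(2),"tool T",L[:,3:].mean(0).round(4),"sd",L[:,3:].std(0).round(4),"w",s["grip_width"].round(4))
E
python3 -m pendant '[[[0,0,0],[0,9,0]],[[0,0,0],[0,9,0]],[[0,0,0],[0,9,0]],[[0,0,0],[0,0,0]],[[0,0,0],[0,0,0]],[[0,0,0],[0,-9,0]],[[0,0,0],[0,-9,0]],[[0,0,0],[0,-9,0]]]'
python3 samp.py
python3 -m pendant '[[[0,0,0],[0,-9,0]],[[0,0,0],[0,-9,0]],[[0,0,0],[0,-9,0]],[[0,0,0],[0,0,0]],[[0,0,0],[0,0,0]],[[0,0,0],[0,9,0]],[[0,0,0],[0,9,0]],[[0,0,0],[0,9,0]]]'
python3 samp.py
```

```text
time: 12.32
tool_pos: [0.4461, -0.1628, 0.2039]
orientation: [180.0, 2.5, -6.7]
contact_force: [1.3, -0.0, -5.2]
grip_width: 0.048
time: 13.72
tool_pos: [0.4402, -0.1626, 0.2061]
orientation: [179.9, 0.8, -7.0]
contact_force: [-0.7, -0.6, -4.4]
grip_width: 0.0476Traceback (most recent call last):
  File "samp.py", line 8, in <module>
    L=np.array(L);print("rpy",s["orientation"].round(1),"F",L[:,:3].mean(0).round(2),"tool T",L[:,3:].mean(0).round(4),"sd",L[:,3:].std(0).round(4),"w",s["grip_width"].round(4))
                                                                                                                                                        ^^^^^^^^^^^^^^^^^^^^^
AttributeError: 'float' object has no attribute 'round'
Traceback (most recent call last):
  File "samp.py", line 8, in <module>
    L=np.array(L);print("rpy",s["orientation"].round(1),"F",L[:,:3].mean(0).round(2),"tool T",L[:,3:].mean(0).round(4),"sd",L[:,3:].std(0).round(4),"w",s["grip_width"].round(4))
                                                                                                                                                        ^^^^^^^^^^^^^^^^^^^^^
AttributeError: 'float' object has no attribute 'round'
```

```bash
sed -i 's/s\["grip_width"\].round(4)/round(s["grip_width"],4)/;s/range(8)/range(6)/' samp.py
python3 samp.py
python3 -m pendant '[[[0,0,0],[0,9,0]],[[0,0,0],[0,9,0]],[[0,0,0],[0,9,0]],[[0,0,0],[0,0,0]]]'
python3 -m pendant '[[[0,0,0],[0,0,0]],[[0,0,0],[0,-9,0]],[[0,0,0],[0,-9,0]],[[0,0,0],[0,-9,0]]]'
python3 samp.py
python3 -m pendant '[[[0,0,0],[0,-9,0]],[[0,0,0],[0,-9,0]],[[0,0,0],[0,-9,0]],[[0,0,0],[0,0,0]]]'
python3 -m pendant '[[[0,0,0],[0,0,0]],[[0,0,0],[0,9,0]],[[0,0,0],[0,9,0]],[[0,0,0],[0,9,0]]]'
python3 samp.py
```

```text
rpy [-180.     1.3   -6.9] F [ 0.07  0.15 -5.61] tool T [-0.0177 -0.1098 -0.0014] sd [0.0124 0.0334 0.0235] w 0.0478
time: 14.92
tool_pos: [0.44, -0.1613, 0.2009]
orientation: [-179.8, -25.8, -6.9]
contact_force: [0.2, -0.3, -6.3]
grip_width: 0.0477
time: 15.42
tool_pos: [0.4417, -0.1629, 0.2035]
orientation: [179.9, 2.2, -7.0]
contact_force: [0.7, 1.4, -5.5]
grip_width: 0.0473
rpy [-179.9    2.    -7. ] F [ 0.68  0.29 -5.21] tool T [-0.0099 -0.0117 -0.0094] sd [0.0175 0.1273 0.0196] w 0.0481
time: 16.23
tool_pos: [0.4361, -0.1619, 0.2033]
orientation: [-180.0, 28.9, -7.2]
contact_force: [-0.2, 0.2, -5.2]
grip_width: 0.0477
time: 16.73
tool_pos: [0.4352, -0.1621, 0.2047]
orientation: [179.9, 0.5, -7.3]
contact_force: [-0.0, -0.5, -4.6]
grip_width: 0.0477
rpy [180.    1.   -7.2] F [-0.82  0.12 -4.99] tool T [ 0.0024 -0.1781  0.0037] sd [0.0211 0.0812 0.029 ] w 0.0472
```

```bash
sed -i 's/mean(0).round(4),"sd"/mean(0).round(4),"med",np.median(L[:,4]).round(4),"sd"/' samp.py
python3 samp.py
python3 -m pendant '[[[0,0,0],[0,9,0]],[[0,0,0],[0,9,0]],[[0,0,0],[0,9,0]],[[0,0,0],[0,0,0]]]' >/dev/null
python3 -m pendant '[[[0,0,0],[0,0,0]],[[0,0,0],[0,-9,0]],[[0,0,0],[0,-9,0]],[[0,0,0],[0,-9,0]],[[0,0,0],[0,0,0]],[[0,0,0],[0,0,0]],[[0,0,0],[0,0,0]],[[0,0,0],[0,0,0]]]'
python3 samp.py
```

```text
rpy [-180.     1.1   -7.2] F [ 0.26  0.   -5.6 ] tool T [-0.0089 -0.1603 -0.0062] med -0.1602 sd [0.0226 0.0167 0.0264] w 0.0479
time: 18.82
tool_pos: [0.4423, -0.1633, 0.2021]
orientation: [179.9, 1.8, -7.1]
contact_force: [0.6, 0.3, -5.0]
grip_width: 0.0476
rpy [179.9   1.8  -7.1] F [ 0.12 -0.22 -5.27] tool T [-0.0034 -0.1281  0.0217] med -0.1325 sd [0.0155 0.0159 0.0279] w 0.0479
```

```bash
sed -i 's/range(6)/range(7)/' samp.py
python3 -m pendant '[[[0,0,0],[0,9,0]],[[0,0,0],[0,9,0]],[[0,0,0],[0,9,0]],[[0,0,0],[0,0,0]],[[0,0,0],[0,0,0]],[[0,0,0],[0,-10,0]],[[0,0,0],[0,-10,0]],[[0,0,0],[0,-9,0]]]' >/dev/null
python3 -m pendant '[[[0,0,0],[0,-5,0]],[[0,0,0],[0,0,0]],[[0,0,0],[0,5,0]],[[0,0,0],[0,0,0]],[[0,0,0],[0,0,0]],[[0,0,0],[0,0,0]],[[0,0,0],[0,0,0]]]'
python3 samp.py
python3 -m pendant '[[[0,0,0],[0,-9,0]],[[0,0,0],[0,-9,0]],[[0,0,0],[0,-9,0]],[[0,0,0],[0,0,0]],[[0,0,0],[0,0,0]],[[0,0,0],[0,7,0]],[[0,0,0],[0,7,0]],[[0,0,0],[0,7,0]]]'
python3 -m pendant '[[[0,0,0],[0,0,0]],[[0,0,0],[0,0,0]],[[0,0,0],[0,5,0]],[[0,0,0],[0,0,0]],[[0,0,0],[0,0,0]],[[0,0,0],[0,0,0]],[[0,0,0],[0,0,0]]]'
python3 samp.py
```

```text
time: 21.0
tool_pos: [0.4525, -0.1663, 0.2047]
orientation: [179.4, 4.4, -7.2]
contact_force: [-0.6, 0.4, -4.8]
grip_width: 0.0479
rpy [179.4   4.4  -7.2] F [-0.01 -0.07 -5.21] tool T [ 0.0096 -0.0774 -0.0132] med -0.0944 sd [0.0247 0.0273 0.0197] w 0.0474
time: 22.35
tool_pos: [0.4539, -0.1667, 0.2056]
orientation: [179.3, 9.5, -7.4]
contact_force: [-0.3, 0.3, -4.9]
grip_width: 0.0475
time: 23.22
tool_pos: [0.4525, -0.1666, 0.2079]
orientation: [179.2, 4.6, -7.3]
contact_force: [0.2, -0.0, -5.2]
grip_width: 0.0477
rpy [179.2   4.6  -7.4] F [ 0.34  0.11 -5.02] tool T [ 0.0058 -0.0727 -0.0063] med -0.0754 sd [0.0232 0.0246 0.0112] w 0.0475
```

```bash
python3 - <<'E'
from h import *
c=onplane("top",[(364.4,192),(407.4,189.8),(416,288),(375,292.7)],.018);print(c.round(3),c.mean(0))
z=np.load("pics/top0.npz");P=cloud("top",z["d"])
# two-view check of tray heights/centres: rim & floor
for n in("top","scene"):
    z=np.load(f"pics/{n}0.npz");P=cloud(n,z["d"])
    for nm,(cx,cy) in dict(ply=(c[:,0].mean(),c[:,1].mean()+0),steel=(.521,.362)).items():
        m=np.hypot(P[...,0]-cx-.06,P[...,1]-cy)<.03;print(n,nm,"floor z",np.nanmedian(P[m][:,2]).round(4))
    x0,x1,y0,y1=.32,.72,-.47,-.2
    m=(P[...,2]>.0125)&(P[...,2]<.024)&(abs(P[...,0]-.5)<.19)&(abs(P[...,1]-c[:,1].mean())<.115)
    r=cv2.minAreaRect((P[m][:,:2]*1000).astype(np.float32));print(n,"ply rim",r,m.sum())
E
python3 need.py 0.40 -0.35 0.21 96.1
```

```text
[[ 0.659 -0.25   0.018]
 [ 0.669 -0.393  0.018]
 [ 0.35  -0.423  0.018]
 [ 0.334 -0.288  0.018]] [ 0.50288213 -0.33869014  0.018     ]
top ply floor z 0.0055
top steel floor z 0.0036
top ply rim ((501.9324951171875, -357.740234375), (339.1238098144531, 187.62875366210938), 5.761465549468994) 709
scene ply floor z 0.0048
scene steel floor z 0.0012
scene ply rim ((506.3402099609375, -339.4893493652344), (335.79693603515625, 144.69680786132812), 6.200242519378662) 759
t 23.57 pos [ 0.4522 -0.1665  0.2082] rpy [179.2   4.6  -7.4] w 0.0475 j [-22.  -1. 116.  -2.  69.  76.]
shift now [-2.83 18.86  0.31] after turn [-17.69  -7.14  -0.18] turn [  -3.6    4.  -103.4] F [ 0.36  0.34 -4.7 ] T [-0.006  0.062  0.014]
```

```bash
python3 -m pendant '[[[0,0,0],[-1,4,-5]],[[0,0,0],[0,0,-10]],[[0,0,0],[0,0,-10]],[[0,0,0],[0,0,-10]],[[0,0,0],[0,0,-10]],[[0,0,0],[0,0,-10]],[[0,0,0],[0,0,-10]],[[0,0,0],[0,0,-10]]]' >/dev/null
python3 -m pendant '[[[0,0,0],[0,0,-10]],[[0,0,0],[0,0,-10]],[[0,0,0],[0,0,-7]]]' 
python3 need.py 0.602 -0.328 0.12 96.1
```

```text
time: 24.95
tool_pos: [0.4502, -0.1661, 0.2087]
orientation: [-179.0, 1.4, 98.1]
contact_force: [-0.0, -0.6, -4.7]
grip_width: 0.0478
t 24.95 pos [ 0.4502 -0.1661  0.2087] rpy [-179.     1.4   98.1] w 0.0478 j [-22.  -4. 118.  -2.  66. -29.]
shift now [-17.95  12.89   9.11] after turn [-17.71  13.38   8.87] turn [-0.9  1.5  2. ] F [-0.02 -0.6  -4.72] T [-0.02   0.014 -0.017]
```

```bash
python3 -m pendant '[[[-4.2,3,1],[-0.9,1.5,2]],[[-4.5,3.2,1.5],[0,0,0]],[[-4.5,3.2,2],[0,0,0]],[[-4.5,3.2,2],[0,0,0]],[[0,0,2],[0,0,0]],[[0,0,0],[0,0,0]]]' 
python3 need.py 0.602 -0.328 0.047 96.1
```

```text
time: 25.7
tool_pos: [0.5992, -0.3316, 0.1204]
orientation: [-180.0, -0.2, 96.2]
contact_force: [-1.2, 0.5, -5.4]
grip_width: 0.0477
t 25.70 pos [ 0.5992 -0.3316  0.1204] rpy [-180.    -0.2   96.2] w 0.0477 j [-31.  23.  98.   0.  60. -37.]
shift now [0.3  0.32 7.34] after turn [0.33 0.32 7.34] turn [-0.  -0.2  0.1] F [-1.21  0.48 -5.36] T [-0.017  0.032 -0.014]
```

```bash
python3 -m pendant '[[[0.3,0.3,3],[0,0,0]],[[0,0,2.5],[0,0,0]],[[0,0,1],[0,0,0]],[[0,0,0.5],[0,0,0]]]' 
python3 need.py 0.602 -0.328 0.047 96.1
```

```text
time: 26.2
tool_pos: [0.6025, -0.3265, 0.0544]
orientation: [179.8, 0.0, 96.3]
contact_force: [-0.3, 0.3, -4.8]
grip_width: 0.0475
t 26.20 pos [ 0.6025 -0.3265  0.0544] rpy [179.8   0.   96.3] w 0.0475 j [-31.  27. 100.   0.  53. -37.]
shift now [-0.14 -0.06  0.74] after turn [-0.14 -0.06  0.74] turn [0.2 0.  0.2] F [-0.3   0.3  -4.84] T [-0.032  0.085  0.026]
```

```bash
python3 -m pendant '[[[0,0,0.5],[0,0,0]],[[0,0,0.4],[0,0,0]]]' 
python3 -m pendant '[[[0,0,0.2],[0,0,0]]]' 
python3 -m pendant '[[[0,0,0],[0,0,0]],[[0,0,0],[0,0,0]],[[0,0,0],[0,0,0]]]' 1
python3 -m pendant '[[[0,0,-1],[0,0,0]],[[0,0,-4],[0,0,0]],[[0,0,-5],[0,0,0]],[[0,0,-5],[0,0,10]],[[0,0,0],[0,0,10]],[[0,0,0],[0,0,10]],[[0,0,0],[0,0,10]],[[0,0,0],[0,0,10]]]'
python3 -m pendant '[[[0,0,0],[0,0,10]],[[0,0,0],[0,0,10]],[[0,0,0],[0,0,10]],[[0,0,0],[0,0,10]],[[0,0,0],[0,0,5]]]'
python3 need.py 0.4436 -0.0571 0.13 0.8
```

```text
time: 26.45
tool_pos: [0.6036, -0.3269, 0.0474]
orientation: [179.6, 0.1, 96.3]
contact_force: [-0.5, -0.8, -5.7]
grip_width: 0.0471
time: 26.58
tool_pos: [0.6038, -0.3271, 0.0461]
orientation: [179.6, 0.1, 96.3]
contact_force: [-3.7, 2.3, 3.3]
grip_width: 0.0479
time: 26.95
tool_pos: [0.6068, -0.329, 0.05]
orientation: [179.3, 0.4, 96.3]
contact_force: [-0.1, -0.2, -0.2]
grip_width: 0.0753
time: 27.95
tool_pos: [0.6067, -0.3293, 0.2139]
orientation: [178.7, -0.5, 44.7]
contact_force: [0.4, 0.2, 0.1]
grip_width: 0.0884
time: 28.58
tool_pos: [0.6076, -0.3297, 0.2195]
orientation: [179.3, -1.6, -1.9]
contact_force: [0.3, 0.5, 0.7]
grip_width: 0.088
t 28.57 pos [ 0.6076 -0.3297  0.2195] rpy [179.3  -1.6  -1.9] w 0.0880 j [-31.  17.  94.   0.  67.  61.]
shift now [-17.53 -26.81   8.13] after turn [-16.02 -27.49   8.95] turn [ 0.8 -1.6 -2.7] F [0.33 0.54 0.7 ] T [-0.065  0.154 -0.081]
```

```bash
python3 -m pendant '[[[-2.8,-4.6,0.5],[0.8,-1.6,-2.7]],[[-2.8,-4.6,1.5],[0,0,0]],[[-2.8,-4.6,1.5],[0,0,0]],[[-2.8,-4.6,1.5],[0,0,0]],[[-2.8,-4.6,1.5],[0,0,0]],[[-2.3,-4,1.5],[0,0,0]],[[0,0,0],[0,0,0]]]'
python3 need.py 0.4436 -0.0571 0.038 0.8
python3 - <<'E'
from h import *
for n in("scene","top"):
    p,d=grab_frame(n);P=cloud(n,d);print(n);rects(P,.03,.055,(.3,.6,-.24,.24),40);rects(P,.04,.06,(.3,.72,-.44,-.24),40)
E
```

```text
time: 29.45
tool_pos: [0.4411, -0.0556, 0.1413]
orientation: [179.8, -0.6, 0.7]
contact_force: [0.0, -0.9, -0.0]
grip_width: 0.088
t 29.45 pos [ 0.4411 -0.0556  0.1413] rpy [179.8  -0.6   0.7] w 0.0880 j [-10.  -4. 126.  -0.  57.  79.]
shift now [ 0.14  0.12 10.34] after turn [ 0.25  0.16 10.33] turn [ 0.2 -0.6 -0.1] F [ 0.01 -0.88 -0.04] T [0.012 0.13  0.01 ]
scene
n387 c(0.4686,0.1670) z med 0.0442 size 113x55 long-axis -9.0deg
n428 c(0.4775,0.0737) z med 0.0440 size 117x53 long-axis 0.5deg
n437 c(0.4482,-0.0607) z med 0.0441 size 115x51 long-axis 0.4deg
n633 c(0.6065,-0.3316) z med 0.0503 size 110x53 long-axis -84.9deg
top
n528 c(0.4742,0.0764) z med 0.0454 size 108x48 long-axis 1.2deg
n527 c(0.4650,0.1716) z med 0.0450 size 110x49 long-axis -7.1deg
n514 c(0.6042,-0.3300) z med 0.0507 size 112x49 long-axis -85.0deg
```

```bash
python3 -m pendant '[[[0.2,0.1,4],[0,-0.6,0]],[[0,0,4],[0,0,0]],[[0,0,2],[0,0,0]],[[0,0,0.6],[0,0,0]]]'
python3 -m pendant '[[[0,0,0],[0,0,0]],[[0,0,0],[0,0,0]],[[0,0,0],[0,0,0]],[[0,0,0],[0,0,0]],[[0,0,0],[0,0,0]],[[0,0,0],[0,0,0]]]' 0 45
python3 need.py 0.4436 -0.0571 0.038 0.8
python3 -m pendant '[[[0,0,-3],[0,0,0]],[[0,0,-5],[0,0,0]],[[0,0,-5],[0,0,0]],[[0,0,-4],[0,0,0]],[[0,0,0],[0,0,0]]]'
```

```text
time: 30.05
tool_pos: [0.4595, -0.0654, 0.0418]
orientation: [179.5, -1.3, 0.4]
contact_force: [0.2, 0.7, -0.5]
grip_width: 0.0878
time: 30.8
tool_pos: [0.4632, -0.0669, 0.0451]
orientation: [179.4, -1.6, 0.3]
contact_force: [0.0, -0.6, -2.5]
grip_width: 0.0479
t 30.80 pos [ 0.4632 -0.0669  0.0451] rpy [179.4  -1.6   0.3] w 0.0479 j [-11.   6. 128.  -0.  44.  79.]
shift now [-1.97 -1.    0.64] after turn [-1.94 -1.01  0.71] turn [ 0.6 -1.6 -0.5] F [ 0.03 -0.64 -2.51] T [0.044 0.06  0.083]
time: 31.42
tool_pos: [0.4549, -0.0646, 0.2162]
orientation: [179.4, -1.1, 0.3]
contact_force: [0.6, 0.6, -3.9]
grip_width: 0.0484
```

```bash
python3 -m pendant '[[[0,0,0],[0,9,0]],[[0,0,0],[0,9,0]],[[0,0,0],[0,9,0]],[[0,0,0],[0,0,0]],[[0,0,0],[0,0,0]],[[0,0,0],[0,-10,0]],[[0,0,0],[0,-10,0]],[[0,0,0],[0,-9,0]]]' >/dev/null
python3 -m pendant '[[[0,0,0],[0,-5,0]],[[0,0,0],[0,0,0]],[[0,0,0],[0,5,0]],[[0,0,0],[0,0,0]],[[0,0,0],[0,0,0]],[[0,0,0],[0,0,0]],[[0,0,0],[0,0,0]]]' >/dev/null
python3 samp.py
python3 -m pendant '[[[0,0,0],[0,-9,0]],[[0,0,0],[0,-9,0]],[[0,0,0],[0,-9,0]],[[0,0,0],[0,0,0]],[[0,0,0],[0,0,0]],[[0,0,0],[0,7,0]],[[0,0,0],[0,7,0]],[[0,0,0],[0,7,0]]]'>/dev/null
python3 -m pendant '[[[0,0,0],[0,0,0]],[[0,0,0],[0,0,0]],[[0,0,0],[0,5,0]],[[0,0,0],[0,0,0]],[[0,0,0],[0,0,0]],[[0,0,0],[0,0,0]],[[0,0,0],[0,0,0]]]'
python3 samp.py
```

```text
rpy [179.3   2.9   0.2] F [ 0.21  0.23 -3.31] tool T [ 0.0001 -0.0682 -0.0008] med -0.0515 sd [0.0166 0.0342 0.0323] w 0.0482
time: 35.52
tool_pos: [0.4561, -0.0643, 0.2043]
orientation: [179.2, 3.2, 0.1]
contact_force: [0.3, -0.0, -3.7]
grip_width: 0.0481
rpy [1.792e+02 3.100e+00 1.000e-01] F [ 0.07  0.12 -3.18] tool T [-0.0043 -0.0298  0.0044] med -0.0329 sd [0.0433 0.0145 0.0247] w 0.048
```

```bash
sed -i 's/range(7)/range(12)/' samp.py
python3 -m pendant '[[[0,0,0],[0,9,0]],[[0,0,0],[0,9,0]],[[0,0,0],[0,9,0]],[[0,0,0],[0,0,0]],[[0,0,0],[0,0,0]],[[0,0,0],[0,-10,0]],[[0,0,0],[0,-10,0]],[[0,0,0],[0,-9,0]]]' >/dev/null
python3 -m pendant '[[[0,0,0],[0,-5,0]],[[0,0,0],[0,0,0]],[[0,0,0],[0,5,0]],[[0,0,0],[0,0,0]],[[0,0,0],[0,0,0]],[[0,0,0],[0,0,0]],[[0,0,0],[0,0,0]]]' >/dev/null
python3 samp.py
python3 need.py 0.503 -0.339 0.21 96.1
```

```text
rpy [178.8   5.7   0. ] F [ 0.13 -0.02 -3.05] tool T [ 0.0021  0.0086 -0.019 ] med 0.0128 sd [0.0304 0.0258 0.0299] w 0.0484
t 38.35 pos [ 0.4656 -0.0654  0.2069] rpy [178.8   5.7   0. ] w 0.0484 j [-10.  -1. 116.  -2.  71.  81.]
shift now [ 3.69 27.36 -0.12] after turn [-27.6    0.81  -0.31] turn [ -3.9   5.3 -95.9] F [-0.5   0.16 -3.9 ] T [ 0.01  -0.011  0.008]
```

```bash
python3 -m pendant '[[[0,0,0],[-1,5,-5]],[[0,0,0],[0,0,-10]],[[0,0,0],[0,0,-10]],[[0,0,0],[0,0,-10]],[[0,0,0],[0,0,-10]],[[0,0,0],[0,0,-10]],[[0,0,0],[0,0,-10]],[[0,0,0],[0,0,-10]]]' >/dev/null
python3 -m pendant '[[[0,0,0],[0,0,-10]],[[0,0,0],[0,0,-9]]]' 
python3 need.py 0.501 -0.3195 0.15 96.1
```

```text
time: 39.6
tool_pos: [0.464, -0.065, 0.2066]
orientation: [-179.1, 1.8, 97.3]
contact_force: [-0.6, 0.1, -3.5]
grip_width: 0.0482
t 39.60 pos [ 0.464  -0.065   0.2066] rpy [-179.1    1.8   97.3] w 0.0482 j [-10.  -5. 120.  -2.  66. -16.]
shift now [-25.53   0.55   6.45] after turn [-25.7    0.98   5.66] turn [-0.9  1.8  1.2] F [-0.63  0.1  -3.45] T [-0.012  0.034  0.014]
```

```bash
python3 -m pendant '[[[-5,0.2,1],[-0.9,1.8,1.2]],[[-5,0.2,1],[0,0,0]],[[-5,0.2,1],[0,0,0]],[[-5,0.2,1],[0,0,0]],[[-5,0.2,1],[0,0,0]],[[0,0,0.5],[0,0,0]],[[0,0,0],[0,0,0]]]' 
python3 need.py 0.501 -0.3195 0.08 96.1
python3 - <<'E'
from h import *
p,d=grab_frame("scene");q,_=grab_frame("top");cv2.imwrite("pics/s4.png",np.hstack([cv2.resize(p[200:330,90:230,::-1],(400,371)),cv2.resize(q[170:300,340:480,::-1],(400,371))]))
P=cloud("scene",d);rects(P,.09,.135,(.4,.6,-.45,-.2),40)
E
```

```text
time: 40.48
tool_pos: [0.5035, -0.3181, 0.1511]
orientation: [180.0, -0.2, 96.3]
contact_force: [-0.4, 0.7, -3.7]
grip_width: 0.048
t 40.48 pos [ 0.5035 -0.3181  0.1511] rpy [180.   -0.2  96.3] w 0.0480 j [-35.  12. 108.   0.  60. -41.]
shift now [-0.14 -0.27  7.11] after turn [-0.11 -0.26  7.11] turn [ 0.  -0.2  0.2] F [-0.4   0.65 -3.68] T [-0.018  0.075  0.009]
n307 c(0.5253,-0.3451) z med 0.1211 size 112x42 long-axis 73.0deg
```

View pics/s4.png

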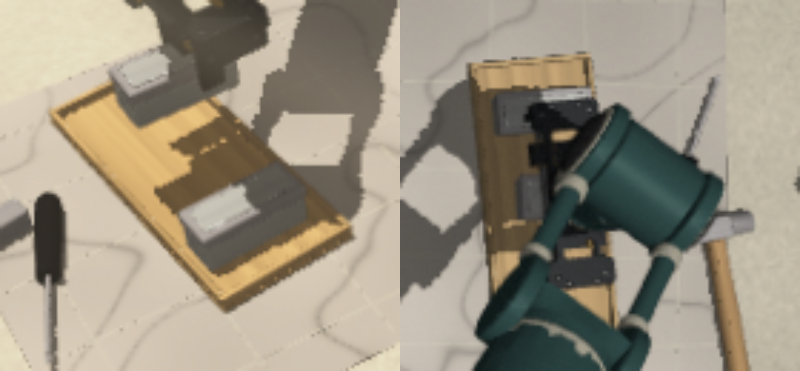

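```bash
python3 - <<'E'
from h import *
print(onplane("top",[(381.3,239.4)],.15),onplane("scene",[(90+112*.35,200+70*.35),(90+120*.35,200+97*.35)],.15))
E
python3 -m pendant '[[[0,-0.2,3],[0,0,0]],[[0,0,3],[0,0,0]],[[0,0,1.5],[0,0,0]]]'
python3 need.py 0.503 -0.3175 0.051 96.1
```

```text
[[ 0.50093204 -0.27968489  0.15      ]] [[ 0.49047398 -0.39006678  0.15      ]
 [ 0.52909393 -0.39855244  0.15      ]]
time: 40.95
tool_pos: [0.5051, -0.3157, 0.0798]
orientation: [179.5, 0.1, 96.6]
contact_force: [-0.5, 0.5, -4.0]
grip_width: 0.0481
t 40.95 pos [ 0.5051 -0.3157  0.0798] rpy [1.795e+02 1.000e-01 9.660e+01] w 0.0481 j [-35.  16. 111.   0.  52. -41.]
shift now [-0.15 -0.25  2.88] after turn [-0.15 -0.22  2.88] turn [0.5 0.1 0.5] F [-0.54  0.54 -4.05] T [-0.041  0.101 -0.031]
```

```bash
python3 -m pendant '[[[-0.3,-0.2,1.5],[0.4,0,0.4]],[[0,0,0.8],[0,0,0]],[[0,0,0.4],[0,0,0]]]'
python3 -m pendant '[[[0,0,0.3],[0,0,0]]]'
python3 -m pendant '[[[0,0,0.3],[0,0,0]]]'
```

```text
time: 41.32
tool_pos: [0.5043, -0.3182, 0.0524]
orientation: [179.9, 0.2, 96.3]
contact_force: [0.1, -0.9, -2.9]
grip_width: 0.0481
time: 41.45
tool_pos: [0.5048, -0.3192, 0.051]
orientation: [179.9, 0.3, 96.3]
contact_force: [-8.5, 2.0, 17.9]
grip_width: 0.0482
time: 41.58
tool_pos: [0.505, -0.3195, 0.051]
orientation: [179.9, 0.2, 96.3]
contact_force: [-9.8, 6.7, 21.1]
grip_width: 0.0479
```

```bash
python3 -m pendant '[[[0,0,-0.1],[0,0,0]],[[0,0,0],[0,0,0]],[[0,0,0],[0,0,0]],[[0,0,0],[0,0,0]]]' 1
python3 -m pendant '[[[0,0,-1],[0,0,0]],[[0,0,-4],[0,0,0]],[[0,0,-5],[0,0,0]],[[0,0,-5],[0,0,10]],[[0,0,0],[0,0,10]],[[0,0,0],[0,0,10]],[[0,0,0],[0,0,10]],[[0,0,0],[0,0,10]]]'
python3 -m pendant '[[[0,0,0],[0,0,10]],[[0,0,0],[0,0,10]],[[0,0,0],[0,0,10]],[[0,0,0],[0,0,10]],[[0,0,0],[0,0,3]]]'
python3 need.py 0.4745 0.076 0.15 1.2
```

```text
time: 42.08
tool_pos: [0.5077, -0.3215, 0.0555]
orientation: [179.6, 0.5, 96.3]
contact_force: [-0.5, 0.6, -0.0]
grip_width: 0.0858
time: 43.08
tool_pos: [0.507, -0.3204, 0.2151]
orientation: [179.2, -0.1, 44.7]
contact_force: [1.2, -0.3, -1.0]
grip_width: 0.0886
time: 43.7
tool_pos: [0.5071, -0.3202, 0.2183]
orientation: [179.4, -0.7, 0.2]
contact_force: [0.0, 0.4, 0.1]
grip_width: 0.0881
t 43.70 pos [ 0.5071 -0.3202  0.2183] rpy [179.4  -0.7   0.2] w 0.0881 j [-35.   8. 105.  -0.  66.  55.]
shift now [ -3.22 -39.71   6.35] after turn [ -2.43 -39.68   6.83] turn [ 0.6 -0.7 -1. ] F [0.03 0.44 0.12] T [-0.032  0.132  0.023]
```

```bash
python3 -m pendant '[[[-0.5,-5,0],[0.6,-0.7,-1]],[[-0.4,-5.5,1],[0,0,0]],[[-0.4,-5.5,1],[0,0,0]],[[-0.4,-5.5,1],[0,0,0]],[[-0.4,-5.5,1],[0,0,0]],[[-0.4,-5.5,1],[0,0,0]],[[-0.4,-5.5,1],[0,0,0]],[[0,-2,0],[0,0,0]]]'
python3 need.py 0.4745 0.076 0.15 1.2
python3 - <<'E'
from h import *
for n in("scene","top"):
    p,d=grab_frame(n);P=cloud(n,d);print(n);rects(P,.03,.055,(.3,.6,-.24,.24),40);rects(P,.04,.06,(.3,.72,-.44,-.24),40)
E
```

```text
time: 44.7
tool_pos: [0.4724, 0.088, 0.1609]
orientation: [179.8, -0.6, 0.9]
contact_force: [0.7, 0.0, -0.6]
grip_width: 0.0882
t 44.70 pos [0.4724 0.088  0.1609] rpy [179.8  -0.6   0.9] w 0.0882 j [  8.  -1. 121.  -0.  59.  97.]
shift now [0.18 1.2  1.1 ] after turn [0.19 1.2  1.09] turn [ 0.2 -0.6 -0.3] F [ 0.69  0.01 -0.57] T [-0.029  0.111  0.005]
scene
n385 c(0.4676,0.1673) z med 0.0441 size 115x52 long-axis -7.8deg
n425 c(0.4783,0.0730) z med 0.0441 size 114x50 long-axis -1.6deg
n568 c(0.5095,-0.3403) z med 0.0497 size 110x54 long-axis -86.3deg
n638 c(0.6052,-0.3324) z med 0.0501 size 110x58 long-axis -85.9deg
top
n42 c(0.4251,0.0767) z med 0.0435 size 44x10 long-axis -88.7deg
n505 c(0.6042,-0.3296) z med 0.0508 size 111x49 long-axis -84.7deg
n484 c(0.5061,-0.3378) z med 0.0508 size 113x48 long-axis -84.4deg
```

```bash
python3 -m pendant '[[[0.2,1.2,1],[0,-0.6,0]],[[0,0,4],[0,0,0]],[[0,0,4],[0,0,0]],[[0,0,1.5],[0,0,0]],[[0,0,0],[0,0,0]]]'
python3 need.py 0.4745 0.076 0.040 1.2
```

```text
time: 45.42
tool_pos: [0.479, 0.068, 0.0553]
orientation: [179.7, -0.2, 0.6]
contact_force: [0.8, 0.5, 0.5]
grip_width: 0.0876
t 45.42 pos [0.479  0.068  0.0553] rpy [179.7  -0.2   0.6] w 0.0876 j [  5.   8. 125.  -0.  47.  95.]
shift now [-0.45 -0.81  1.53] after turn [-0.44 -0.81  1.53] turn [ 0.3 -0.2 -0.6] F [0.78 0.45 0.55] T [-0.006  0.129 -0.007]
```

```bash
python3 -m pendant '[[[-0.5,-0.7,0.8],[0,0,-0.6]],[[-0.2,-0.2,0.7],[0,0,0]]]'
python3 need.py 0.4745 0.076 0.040 1.2
python3 -m pendant '[[[0,0,0],[0,0,0]],[[0,0,0],[0,0,0]],[[0,0,0],[0,0,0]],[[0,0,0],[0,0,0]],[[0,0,0],[0,0,0]],[[0,0,0],[0,0,0]]]' 0 45
python3 -m pendant '[[[0,0,-3],[0,0,0]],[[0,0,-5],[0,0,0]],[[0,0,-5],[0,0,0]],[[0,0,-4],[0,0,0]],[[0,0,0],[0,0,0]]]'
```

```text
time: 45.68
tool_pos: [0.4741, 0.0766, 0.042]
orientation: [179.8, -0.5, 1.2]
contact_force: [-0.7, 0.1, 0.0]
grip_width: 0.0879
t 45.67 pos [0.4741 0.0766 0.042 ] rpy [179.8  -0.5   1.2] w 0.0879 j [  6.   8. 126.  -0.  45.  96.]
shift now [0.03 0.06 0.2 ] after turn [0.04 0.06 0.2 ] turn [ 0.2 -0.5 -0. ] F [-0.66  0.13  0.02] T [0.057 0.198 0.012]
time: 46.42
tool_pos: [0.4752, 0.0774, 0.0434]
orientation: [179.8, -0.7, 1.3]
contact_force: [0.2, -1.1, -0.4]
grip_width: 0.0477
time: 47.05
tool_pos: [0.4676, 0.0775, 0.2111]
orientation: [179.7, 0.2, 1.2]
contact_force: [1.2, -0.5, -5.8]
grip_width: 0.0477
```

```bash
sed -i 's/range(12)/range(8)/' samp.py
python3 -m pendant '[[[0,0,0],[0,9,0]],[[0,0,0],[0,9,0]],[[0,0,0],[0,9,0]],[[0,0,0],[0,0,0]],[[0,0,0],[0,0,0]],[[0,0,0],[0,-10,0]],[[0,0,0],[0,-10,0]],[[0,0,0],[0,-9,0]]]' >/dev/null
python3 -m pendant '[[[0,0,0],[0,-5,0]],[[0,0,0],[0,0,0]],[[0,0,0],[0,5,0]],[[0,0,0],[0,0,0]],[[0,0,0],[0,0,0]],[[0,0,0],[0,0,0]],[[0,0,0],[0,0,0]]]' >/dev/null
python3 samp.py
python3 -m pendant '[[[0,0,0],[0,-9,0]],[[0,0,0],[0,-9,0]],[[0,0,0],[0,-9,0]],[[0,0,0],[0,0,0]],[[0,0,0],[0,0,0]],[[0,0,0],[0,7,0]],[[0,0,0],[0,7,0]],[[0,0,0],[0,7,0]]]'>/dev/null
python3 -m pendant '[[[0,0,0],[0,0,0]],[[0,0,0],[0,0,0]],[[0,0,0],[0,5,0]],[[0,0,0],[0,0,0]],[[0,0,0],[0,0,0]],[[0,0,0],[0,0,0]],[[0,0,0],[0,0,0]]]'
python3 samp.py
```

```text
rpy [179.7   4.5   1.2] F [ 0.07  0.12 -5.45] tool T [ 0.0064 -0.0783 -0.0135] med -0.0837 sd [0.023  0.0258 0.0274] w 0.0477
time: 51.2
tool_pos: [0.4664, 0.0767, 0.1937]
orientation: [179.8, 4.8, 1.2]
contact_force: [0.4, 0.3, -5.4]
grip_width: 0.0477
rpy [179.8   4.7   1.3] F [ 0.03 -0.38 -5.08] tool T [ 0.015  -0.0823  0.013 ] med -0.0728 sd [0.0177 0.0196 0.0218] w 0.0475
```

```bash
python3 -m pendant '[[[0,0,-1],[-1,4,-5]],[[0,0,0],[0,0,-10]],[[0,0,0],[0,0,-10]],[[0,0,0],[0,0,-10]],[[0,0,0],[0,0,-10]],[[0,0,0],[0,0,-10]],[[0,0,0],[0,0,-10]],[[0,0,0],[0,0,-10]]]' >/dev/null
python3 -m pendant '[[[0,0,0],[0,0,-10]],[[0,0,0],[0,0,-8]]]' 
python3 need.py 0.404 -0.350 0.16 96.1
```

```text
time: 52.85
tool_pos: [0.465, 0.0768, 0.2047]
orientation: [-179.3, 1.0, 97.4]
contact_force: [0.2, -0.5, -5.9]
grip_width: 0.0476
t 52.85 pos [0.465  0.0768 0.2047] rpy [-179.3    1.    97.4] w 0.0476 j [  7.  -4. 119.  -1.  66.   0.]
shift now [-41.46 -11.48   5.32] after turn [-41.79 -10.6    4.47] turn [-0.7  1.   1.3] F [ 0.19 -0.52 -5.91] T [-0.032  0.043  0.013]
```

```bash
python3 -m pendant '[[[-5,-1,0],[-0.7,1,1.3]],[[-6,-1.4,0.5],[0,0,0]],[[-6,-1.6,1],[0,0,0]],[[-6,-1.6,1],[0,0,0]],[[-6,-1.6,0.8],[0,0,0]],[[-6,-1.6,0.6],[0,0,0]],[[-6,-1.6,0.6],[0,0,0]],[[0,0,0],[0,0,0]]]' 
python3 need.py 0.404 -0.350 0.05 96.1
```

```text
time: 53.85
tool_pos: [0.4098, -0.3464, 0.1631]
orientation: [179.5, 0.2, 96.5]
contact_force: [0.1, 0.5, -4.9]
grip_width: 0.0478
t 53.85 pos [ 0.4098 -0.3464  0.1631] rpy [179.5   0.2  96.5] w 0.0478 j [-43.   5. 115.   0.  60. -50.]
shift now [-0.26 -0.72 11.3 ] after turn [-0.3  -0.62 11.31] turn [0.5 0.1 0.4] F [ 0.12  0.46 -4.86] T [ 0.015  0.04  -0.01 ]
```

```bash
python3 -m pendant '[[[-0.2,-0.6,3.5],[0.4,0,0.4]],[[0,0,4],[0,0,0]],[[0,0,2],[0,0,0]],[[0,0,0.5],[0,0,0]]]' 
python3 need.py 0.404 -0.350 0.05 96.1
```

```text
time: 54.35
tool_pos: [0.4056, -0.3486, 0.0623]
orientation: [179.8, 0.2, 95.9]
contact_force: [-0.2, 0.2, -4.8]
grip_width: 0.0478
t 54.35 pos [ 0.4056 -0.3486  0.0623] rpy [179.8   0.2  95.9] w 0.0478 j [-43.  12. 119.   0.  49. -49.]
shift now [-0.12 -0.18  1.23] after turn [-0.13 -0.17  1.23] turn [ 0.2  0.2 -0.2] F [-0.21  0.21 -4.75] T [ 0.026  0.054 -0.033]
```

```bash
python3 -m pendant '[[[-0.2,-0.2,0.7],[0,0,0]],[[0,0,0.5],[0,0,0]]]' 
python3 -m pendant '[[[0,0,0.2],[0,0,0]]]' 
python3 -m pendant '[[[0,0,0.3],[0,0,0]]]'
```

```text
time: 54.6
tool_pos: [0.4049, -0.3507, 0.0512]
orientation: [179.7, 0.2, 96.0]
contact_force: [0.7, -1.0, -6.2]
grip_width: 0.0476
time: 54.72
tool_pos: [0.4052, -0.351, 0.0497]
orientation: [179.7, 0.3, 96.0]
contact_force: [-0.9, -0.2, -0.9]
grip_width: 0.0477
time: 54.85
tool_pos: [0.4053, -0.3512, 0.0493]
orientation: [179.7, 0.2, 96.0]
contact_force: [-11.2, 8.2, 27.1]
grip_width: 0.0477
```

```bash
python3 -m pendant '[[[0,0,-0.1],[0,0,0]],[[0,0,0],[0,0,0]],[[0,0,0],[0,0,0]],[[0,0,0],[0,0,0]]]' 1
python3 -m pendant '[[[0,0,-1],[0,0,0]],[[0,0,-4],[0,0,0]],[[0,0,-5],[0,0,0]],[[0,0,-5],[0,0,10]],[[0,0,0],[0,0,10]],[[0,0,0],[0,0,10]],[[0,0,0],[0,0,10]],[[0,0,0],[0,0,10]]]'
python3 -m pendant '[[[0,0,0],[0,0,10]],[[0,0,0],[0,0,10]],[[0,0,0],[0,0,10]],[[0,0,0],[0,0,10]],[[0,0,0],[0,0,10]]]'
python3 need.py 0.465 0.171 0.15 -7
```

```text
time: 55.35
tool_pos: [0.4088, -0.3545, 0.055]
orientation: [179.3, 0.7, 96.0]
contact_force: [0.8, -0.1, 0.6]
grip_width: 0.0852
time: 56.35
tool_pos: [0.4071, -0.353, 0.2146]
orientation: [178.9, -0.1, 44.4]
contact_force: [-0.2, 0.3, 0.1]
grip_width: 0.0879
time: 56.98
tool_pos: [0.407, -0.3528, 0.2175]
orientation: [179.3, -1.0, -7.3]
contact_force: [0.3, -0.2, -0.3]
grip_width: 0.088
t 56.98 pos [ 0.407  -0.3528  0.2175] rpy [179.3  -1.   -7.3] w 0.0880 j [-44.   1. 112.   0.  65.  54.]
shift now [ -1.01 -52.77   6.12] after turn [ -0.62 -52.7    6.75] turn [ 0.7 -1.  -0.3] F [ 0.32 -0.21 -0.25] T [-0.045  0.149  0.018]
```

```bash
python3 -m pendant '[[[0,-5,0],[0.7,-1,0]],[[0,-5.8,0.5],[0,0,0]],[[0,-5.8,0.5],[0,0,0]],[[0,-5.8,0.5],[0,0,0]],[[0,-5.8,0.5],[0,0,0]],[[0,-5.8,0.5],[0,0,0]],[[0,-5.8,0.5],[0,0,0]],[[0,-5.8,0.5],[0,0,0]]]' >/dev/null
python3 -m pendant '[[[0,-5.5,1],[0,0,0]],[[0,-1,1],[0,0,0]],[[0,0,0],[0,0,0]]]'
python3 need.py 0.465 0.171 0.15 -7
python3 - <<'E'
from h import *
for n in("scene","top"):
    p,d=grab_frame(n);P=cloud(n,d);print(n);rects(P,.03,.055,(.3,.6,-.24,.24),40);rects(P,.04,.06,(.3,.72,-.44,-.24),40)
E
```

```text
time: 58.35
tool_pos: [0.4792, 0.1777, 0.168]
orientation: [180.0, -0.8, -7.6]
contact_force: [-0.5, -0.3, 0.3]
grip_width: 0.088
t 58.35 pos [0.4792 0.1777 0.168 ] rpy [180.   -0.8  -7.6] w 0.0880 j [ 18.   1. 118.  -0.  60. 116.]
shift now [-1.34  0.85  1.78] after turn [-1.32  0.84  1.8 ] turn [ 0.  -0.8 -0.6] F [-0.49 -0.29  0.31] T [0.023 0.219 0.029]
scene
n390 c(0.4696,0.1662) z med 0.0439 size 115x54 long-axis -5.2deg
n510 c(0.4095,-0.3533) z med 0.0498 size 112x53 long-axis -85.5deg
n567 c(0.5095,-0.3414) z med 0.0499 size 113x57 long-axis -88.0deg
n640 c(0.6075,-0.3321) z med 0.0502 size 110x54 long-axis -84.6deg
top
n146 c(0.4272,0.1781) z med 0.0452 size 45x38 long-axis -87.2deg
n511 c(0.6041,-0.3294) z med 0.0505 size 111x49 long-axis -84.7deg
n492 c(0.5048,-0.3387) z med 0.0509 size 114x48 long-axis -85.7deg
n505 c(0.4058,-0.3515) z med 0.0509 size 109x49 long-axis -85.8deg
```

```bash
python3 -m pendant '[[[-1.4,0.8,2],[0,-0.8,-0.6]],[[0,0,4],[0,0,0]],[[0,0,4],[0,0,0]],[[0,0,1.5],[0,0,0]],[[0,0,0],[0,0,0]]]'
python3 need.py 0.465 0.171 0.040 -7
```

```text
time: 59.08
tool_pos: [0.4691, 0.1638, 0.0558]
orientation: [-179.9, -0.5, -7.7]
contact_force: [-1.0, -0.3, 0.6]
grip_width: 0.0882
t 59.08 pos [0.4691 0.1638 0.0558] rpy [-179.9   -0.5   -7.7] w 0.0882 j [ 16.   9. 124.  -0.  47. 114.]
shift now [-0.51 -0.66  1.58] after turn [-0.49 -0.67  1.58] turn [-0.1 -0.5 -0.7] F [-1.04 -0.26  0.64] T [-0.05   0.204  0.031]
```

```bash
python3 -m pendant '[[[-0.5,-0.7,0.8],[0,0,-0.6]],[[-0.2,-0.1,0.7],[0,0,0]]]'
python3 need.py 0.465 0.171 0.040 -7
python3 -m pendant '[[[0,0,0],[0,0,0]],[[0,0,0],[0,0,0]],[[0,0,0],[0,0,0]],[[0,0,0],[0,0,0]],[[0,0,0],[0,0,0]],[[0,0,0],[0,0,0]]]' 0 45
python3 -m pendant '[[[0,0,-3],[0,0,0]],[[0,0,-5],[0,0,0]],[[0,0,-5],[0,0,0]],[[0,0,-4],[0,0,0]],[[0,0,0],[0,0,0]]]'
python3 -m pendant '[[[0,0,0],[0,9,0]],[[0,0,0],[0,9,0]],[[0,0,0],[0,9,0]],[[0,0,0],[0,0,0]],[[0,0,0],[0,0,0]],[[0,0,0],[0,-10,0]],[[0,0,0],[0,-10,0]],[[0,0,0],[0,-9,0]]]' >/dev/null
python3 -m pendant '[[[0,0,0],[0,-5,0]],[[0,0,0],[0,0,0]],[[0,0,0],[0,5,0]],[[0,0,0],[0,0,0]],[[0,0,0],[0,0,0]],[[0,0,0],[0,0,0]],[[0,0,0],[0,0,0]]]' >/dev/null
python3 samp.py
python3 -m pendant '[[[0,0,0],[0,-9,0]],[[0,0,0],[0,-9,0]],[[0,0,0],[0,-9,0]],[[0,0,0],[0,0,0]],[[0,0,0],[0,0,0]],[[0,0,0],[0,7,0]],[[0,0,0],[0,7,0]],[[0,0,0],[0,7,0]]]'>/dev/null
python3 -m pendant '[[[0,0,0],[0,0,0]],[[0,0,0],[0,0,0]],[[0,0,0],[0,5,0]],[[0,0,0],[0,0,0]],[[0,0,0],[0,0,0]],[[0,0,0],[0,0,0]],[[0,0,0],[0,0,0]]]'
python3 samp.py
```

```text
time: 59.32
tool_pos: [0.4659, 0.1733, 0.0432]
orientation: [-179.7, -0.8, -7.1]
contact_force: [0.0, 0.3, -0.7]
grip_width: 0.0881
t 59.33 pos [0.4659 0.1733 0.0432] rpy [-179.7   -0.8   -7.1] w 0.0881 j [ 18.  10. 124.  -0.  45. 115.]
shift now [-0.06  0.24  0.32] after turn [-0.06  0.24  0.32] turn [-0.3 -0.8 -0.1] F [ 0.02  0.33 -0.67] T [ 0.046  0.172 -0.028]
time: 60.08
tool_pos: [0.4664, 0.1739, 0.0442]
orientation: [-179.7, -0.9, -7.0]
contact_force: [0.2, 0.4, -0.0]
grip_width: 0.0475
time: 60.7
tool_pos: [0.4607, 0.1727, 0.2147]
orientation: [-179.9, -0.4, -7.1]
contact_force: [0.5, 0.8, -4.1]
grip_width: 0.0478
rpy [-179.8    3.6   -7. ] F [-0.01 -0.12 -2.78] tool T [-0.017  -0.079   0.0093] med -0.0834 sd [0.0319 0.0332 0.0242] w 0.0475
time: 64.85
tool_pos: [0.4612, 0.1715, 0.2032]
orientation: [-179.5, 3.9, -6.8]
contact_force: [0.8, 0.2, -3.4]
grip_width: 0.0476
rpy [-179.5    3.9   -6.8] F [ 0.22  0.3  -3.11] tool T [-0.0384 -0.0759  0.0123] med -0.0809 sd [0.0206 0.0133 0.0343] w 0.0476
```

```bash
python3 -m pendant '[[[0,0,0],[0,10,0]],[[0,0,0],[0,10,0]],[[0,0,0],[0,10,0]],[[0,0,0],[0,0,0]],[[0,0,0],[0,0,0]],[[0,0,0],[0,-9,0]],[[0,0,0],[0,-9,0]],[[0,0,0],[0,-7,0]]]' 
python3 -m pendant '[[[0,0,0],[0,0,0]],[[0,0,0],[0,0,0]],[[0,0,0],[0,0,0]],[[0,0,0],[0,0,0]]]'
python3 samp.py
python3 -m pendant '[[[0,0,0],[0,-9,0]],[[0,0,0],[0,-9,0]],[[0,0,0],[0,-9,0]],[[0,0,0],[0,0,0]],[[0,0,0],[0,0,0]],[[0,0,0],[0,9,0]],[[0,0,0],[0,9,0]],[[0,0,0],[0,9,0]]]'
python3 -m pendant '[[[0,0,0],[0,0,0]],[[0,0,0],[0,0,0]],[[0,0,0],[0,0,0]],[[0,0,0],[0,0,0]]]'
python3 samp.py
```

```text
time: 66.25
tool_pos: [0.4622, 0.1727, 0.2052]
orientation: [-179.2, -0.6, -6.6]
contact_force: [0.4, -0.1, -3.1]
grip_width: 0.0475
time: 66.75
tool_pos: [0.4663, 0.1725, 0.2064]
orientation: [-179.1, -0.7, -6.8]
contact_force: [-0.4, 0.1, -3.2]
grip_width: 0.0476
rpy [-179.1   -0.7   -6.8] F [ 0.24  0.43 -3.02] tool T [-0.0344 -0.1745  0.0064] med -0.1711 sd [0.0268 0.0533 0.034 ] w 0.0479
time: 68.15
tool_pos: [0.468, 0.1728, 0.2069]
orientation: [-178.9, -1.5, -6.7]
contact_force: [-0.4, 0.3, -2.3]
grip_width: 0.0477
time: 68.65
tool_pos: [0.4657, 0.1734, 0.2093]
orientation: [-178.8, -1.5, -6.6]
contact_force: [-1.1, -0.0, -2.6]
grip_width: 0.0476
rpy [-178.8   -1.5   -6.6] F [-0.02  0.14 -3.1 ] tool T [-0.0065 -0.1692 -0.001 ] med -0.1665 sd [0.0346 0.0262 0.026 ] w 0.0478
```

Tin A measures as quiet, but the two test sequences may each have let a ball roll back, so I don't trust the tilt results alone. The weights do tell the tins apart: D and B are about 0.53 kg, which is more than a tin's 0.43 kg maximum, while C and A are about 0.32 kg. I'll set A back on the bench and re-test B and D with a cleaner tilt.

```bash
python3 -m pendant '[[[0,0,4],[-1,-1.5,0]],[[0,0,4],[0,0,0]],[[0,0,4],[0,0,0]],[[0,0,3],[0,0,0]],[[0,0,0.5],[0,0,0]]]' 
python3 need.py 0.465 0.171 0.044 -7
```

```text
time: 69.68
tool_pos: [0.4696, 0.1757, 0.0529]
orientation: [-179.7, -0.4, -6.5]
contact_force: [0.9, -0.4, -3.7]
grip_width: 0.0476
t 69.67 pos [0.4696 0.1757 0.0529] rpy [-179.7   -0.4   -6.5] w 0.0476 j [ 18.   9. 123.   0.  47. 114.]
shift now [-0.41  0.53  0.88] after turn [-0.4   0.52  0.89] turn [-0.4 -0.4  0.5] F [ 0.86 -0.41 -3.68] T [ 0.037  0.113 -0.021]
```

```bash
python3 -m pendant '[[[0,0,0.6],[0,0,0]],[[0,0,0.3],[0,0,0]]]' 
python3 -m pendant '[[[0,0,0.3],[0,0,0]]]'
python3 -m pendant '[[[0,0,-0.1],[0,0,0]],[[0,0,0],[0,0,0]],[[0,0,0],[0,0,0]],[[0,0,0],[0,0,0]]]' 1
python3 -m pendant '[[[0,0,-1],[0,0,0]],[[0,0,-4],[0,0,0]],[[0,0,-5],[0,0,0]],[[0,0,-5],[0,0,-10]],[[0,0,0],[0,0,-10]],[[0,0,0],[0,0,-10]],[[0,0,0],[0,0,-10]],[[0,0,0],[0,0,-10]]]'
python3 -m pendant '[[[0,0,0],[0,0,-10]],[[0,0,0],[0,0,-10]],[[0,0,0],[0,0,-10]],[[0,0,0],[0,0,-10]],[[0,0,0],[0,0,-10]]]'
python3 need.py 0.4055 -0.3515 0.15 95
```

```text
time: 69.92
tool_pos: [0.4713, 0.1763, 0.0452]
orientation: [-179.6, -0.5, -6.5]
contact_force: [0.2, 0.7, -2.6]
grip_width: 0.0477
time: 70.05
tool_pos: [0.472, 0.1766, 0.0442]
orientation: [-179.6, -0.5, -6.5]
contact_force: [-9.5, -2.8, 22.7]
grip_width: 0.0474
time: 70.55
tool_pos: [0.4759, 0.1778, 0.0492]
orientation: [-179.4, -1.0, -6.5]
contact_force: [0.1, -0.1, 0.0]
grip_width: 0.0856
time: 71.55
tool_pos: [0.4732, 0.1764, 0.2092]
orientation: [179.5, -1.3, 45.1]
contact_force: [0.4, -0.1, 0.2]
grip_width: 0.0881
time: 72.18
tool_pos: [0.4729, 0.1762, 0.2122]
orientation: [178.5, -0.5, 96.8]
contact_force: [-1.3, 1.0, -1.1]
grip_width: 0.088
t 72.17 pos [0.4729 0.1762 0.2122] rpy [178.5  -0.5  96.8] w 0.0880 j [ 18.  -2. 116.   0.  64.  11.]
shift now [-51.66 -13.06   5.48] after turn [-51.99 -11.31   6.22] turn [ 1.5 -0.5  1.8] F [-1.28  0.96 -1.06] T [-0.054  0.047 -0.026]
```

```bash
python3 -m pendant '[[[-5,-1.2,0],[1.5,-0.5,1.8]],[[-5.8,-1.2,0.3],[0,0,0]],[[-5.8,-1.2,0.3],[0,0,0]],[[-5.8,-1.2,0.3],[0,0,0]],[[-5.8,-1.2,0.3],[0,0,0]],[[-5.8,-1.2,0.3],[0,0,0]],[[-5.8,-1.2,0.3],[0,0,0]],[[-5.8,-1.2,0.3],[0,0,0]]]' >/dev/null
python3 -m pendant '[[[-5,-1.2,1],[0,0,0]],[[-1,0,2],[0,0,0]],[[0,0,0],[0,0,0]]]'
python3 need.py 0.4055 -0.3515 0.05 95
```

```text
time: 73.55
tool_pos: [0.4133, -0.3633, 0.1674]
orientation: [179.4, 0.3, 95.2]
contact_force: [0.1, 0.4, 0.1]
grip_width: 0.0879
t 73.55 pos [ 0.4133 -0.3633  0.1674] rpy [179.4   0.3  95.2] w 0.0879 j [-44.   6. 113.   0.  60. -49.]
shift now [ 1.3  -0.8  11.72] after turn [ 1.24 -0.67 11.74] turn [0.6 0.3 0.2] F [0.15 0.42 0.1 ] T [-0.084  0.064  0.019]
```

```bash
python3 -m pendant '[[[1.2,-0.8,2],[0.6,0.3,0]],[[0,0,4],[0,0,0]],[[0,0,3],[0,0,0]],[[0,0,1],[0,0,0]],[[0,0,0],[0,0,0]]]'
python3 need.py 0.4055 -0.3515 0.047 95
```

```text
time: 74.18
tool_pos: [0.4076, -0.3457, 0.0685]
orientation: [179.8, -0.0, 95.6]
contact_force: [0.1, 0.6, 0.5]
grip_width: 0.0883
t 74.17 pos [ 0.4076 -0.3457  0.0685] rpy [179.8  -0.   95.6] w 0.0883 j [-43.  11. 119.   0.  50. -49.]
shift now [-0.55 -0.27  2.15] after turn [-0.55 -0.26  2.15] turn [ 0.2 -0.   0.6] F [0.11 0.61 0.49] T [-0.061  0.059  0.003]
```

```bash
python3 -m pendant '[[[-0.5,-0.3,1],[0,0,0.4]],[[-0.2,0,0.8],[0,0,0]],[[0,0,0.2],[0,0,0]]]'
python3 need.py 0.4055 -0.3515 0.047 95
python3 -m pendant '[[[0,0,0],[0,0,0]],[[0,0,0],[0,0,0]],[[0,0,0],[0,0,0]],[[0,0,0],[0,0,0]],[[0,0,0],[0,0,0]],[[0,0,0],[0,0,0]]]' 0 45
python3 -m pendant '[[[0,0,-3],[0,0,0]],[[0,0,-5],[0,0,0]],[[0,0,-5],[0,0,0]],[[0,0,-4],[0,0,0]],[[0,0,0],[0,0,0]],[[0,0,0],[0,0,0]]]'
```

```text
time: 74.55
tool_pos: [0.4074, -0.3547, 0.0506]
orientation: [179.6, 0.2, 95.2]
contact_force: [-0.8, 1.0, 0.0]
grip_width: 0.0883
t 74.55 pos [ 0.4074 -0.3547  0.0506] rpy [179.6   0.2  95.2] w 0.0883 j [-44.  13. 119.   0.  47. -49.]
shift now [ 0.34 -0.16  0.35] after turn [ 0.34 -0.16  0.36] turn [0.4 0.2 0.2] F [-0.83  0.99  0.05] T [-0.036  0.024 -0.07 ]
time: 75.3
tool_pos: [0.407, -0.3553, 0.0511]
orientation: [179.6, 0.2, 95.2]
contact_force: [-0.3, -0.5, 0.6]
grip_width: 0.0474
time: 76.05
tool_pos: [0.4019, -0.3495, 0.2154]
orientation: [-179.8, -0.6, 95.2]
contact_force: [-1.8, 0.3, -5.9]
grip_width: 0.0475
```

```bash
python3 -m pendant '[[[0,0,0],[0,10,0]],[[0,0,0],[0,10,0]],[[0,0,0],[0,10,0]],[[0,0,0],[0,0,0]],[[0,0,0],[0,0,0]],[[0,0,0],[0,0,0]]]'
python3 samp.py
python3 -m pendant '[[[0,0,0],[0,-8,0]],[[0,0,0],[0,-8,0]],[[0,0,0],[0,-8,0]],[[0,0,0],[0,-2,0]],[[0,0,0],[0,-2,0]],[[0,0,0],[0,0,0]],[[0,0,0],[0,0,0]],[[0,0,0],[0,0,0]]]' 
python3 samp.py
python3 -m pendant '[[[0,0,0],[0,-10,0]],[[0,0,0],[0,-10,0]],[[0,0,0],[0,-10,0]],[[0,0,0],[0,0,0]],[[0,0,0],[0,0,0]],[[0,0,0],[0,0,0]]]'
python3 samp.py
python3 -m pendant '[[[0,0,0],[0,8,0]],[[0,0,0],[0,8,0]],[[0,0,0],[0,8,0]],[[0,0,0],[0,2,0]],[[0,0,0],[0,2,0]],[[0,0,0],[0,0,0]],[[0,0,0],[0,0,0]],[[0,0,0],[0,0,0]]]' 
python3 samp.py
```

```text
time: 76.8
tool_pos: [0.3981, -0.3437, 0.2011]
orientation: [-179.0, -31.9, 94.8]
contact_force: [-0.2, 0.0, -5.8]
grip_width: 0.0474
rpy [-179.1  -32.    94.8] F [-0.08 -0.07 -5.1 ] tool T [ 0.0235 -0.7317  0.0346] med -0.7373 sd [0.0227 0.0243 0.0189] w 0.0475
time: 78.2
tool_pos: [0.3973, -0.3444, 0.2009]
orientation: [-179.1, -3.7, 95.0]
contact_force: [-0.1, -0.6, -6.0]
grip_width: 0.0478
rpy [-179.1   -3.6   95.1] F [ 0.28  0.05 -5.3 ] tool T [ 0.0428 -0.1265  0.0054] med -0.1245 sd [0.0262 0.0217 0.0228] w 0.0474
time: 79.35
tool_pos: [0.3972, -0.3444, 0.2016]
orientation: [-179.1, 26.8, 95.3]
contact_force: [0.4, 0.3, -4.6]
grip_width: 0.0475
rpy [-179.1   26.8   95.4] F [ 0.08  0.07 -5.2 ] tool T [ 0.03    0.4934 -0.0425] med 0.4808 sd [0.0302 0.028  0.0373] w 0.0475
time: 80.75
tool_pos: [0.3959, -0.3424, 0.1999]
orientation: [-179.0, -1.8, 95.3]
contact_force: [0.1, 0.5, -5.8]
grip_width: 0.0474
rpy [-179.    -1.8   95.2] F [ 0.17 -0.01 -4.99] tool T [ 0.0473 -0.1559 -0.0089] med -0.1724 sd [0.0332 0.0358 0.027 ] w 0.0475
```

```bash
python3 -m pendant '[[[0,0,-1],[0,-2,0]],[[5,0,0],[0,0,0]],[[-5,0,0],[0,0,0]],[[5,0,0],[0,0,0]],[[-5,0,0],[0,0,0]],[[5,0,0],[0,0,0]],[[-5,0,0],[0,0,0]],[[0,0,0],[0,0,0]]]'
python3 need.py 0.466 0.355 0.20 96.1
```

```text
time: 82.15
tool_pos: [0.3895, -0.3311, 0.1999]
orientation: [-178.1, -0.6, 95.5]
contact_force: [-0.1, -0.6, -4.9]
grip_width: 0.0478
t 82.15 pos [ 0.3895 -0.3311  0.1999] rpy [-178.1   -0.6   95.5] w 0.0478 j [-43.   1. 114.  -1.  66. -48.]
shift now [67.56 14.18  0.17] after turn [ 6.741e+01  1.490e+01 -1.000e-02] turn [-1.9 -0.6 -0.6] F [-0.15 -0.6  -4.91] T [-0.132  0.015  0.014]
```

```bash
python3 -m pendant '[[[4,2,0],[-1.9,-0.6,-0.6]],[[5.5,2,0],[0,0,0]],[[5.8,2,0],[0,0,0]],[[5.8,2,0],[0,0,0]],[[5.8,2,0],[0,0,0]],[[5.8,1.5,0],[0,0,0]],[[5.8,1,0],[0,0,0]],[[5.8,0.5,0],[0,0,0]]]' 
python3 -m pendant '[[[5.8,0.5,0],[0,0,0]],[[5.8,0.5,0],[0,0,0]],[[5.8,0,0],[0,0,0]],[[4,0,0],[0,0,0]],[[0,0,0],[0,0,0]]]' 
python3 need.py 0.466 0.355 0.11 96.1
```

```text
time: 83.15
tool_pos: [0.4794, 0.132, 0.2071]
orientation: [178.9, 0.5, 95.4]
contact_force: [0.0, -0.3, -5.2]
grip_width: 0.0476
time: 83.78
tool_pos: [0.4677, 0.3592, 0.2114]
orientation: [178.3, 0.4, 95.7]
contact_force: [0.4, -0.3, -5.5]
grip_width: 0.0476
t 83.78 pos [0.4677 0.3592 0.2114] rpy [178.3   0.4  95.7] w 0.0476 j [ 36.   7. 107.  -1.  65.  31.]
shift now [-0.34 -0.51 10.13] after turn [-0.4  -0.21 10.14] turn [ 1.7  0.4 -0.4] F [ 0.43 -0.31 -5.47] T [-0.059  0.079 -0.008]
```

```bash
python3 -m pendant '[[[-0.4,-0.4,4],[1.7,0.4,0]],[[0,0,4],[0,0,0]],[[0,0,4],[0,0,0]],[[0,0,2],[0,0,0]],[[0,0,0],[0,0,0]]]' 
python3 need.py 0.466 0.355 0.049 96.1
```

```text
time: 84.4
tool_pos: [0.4675, 0.3531, 0.0728]
orientation: [179.6, -0.0, 95.7]
contact_force: [-0.4, -0.8, -4.9]
grip_width: 0.0482
t 84.40 pos [0.4675 0.3531 0.0728] rpy [179.6  -0.   95.7] w 0.0482 j [ 35.  16. 112.  -0.  51.  29.]
shift now [ 0.2  -0.15  2.38] after turn [ 0.2  -0.13  2.38] turn [ 0.4 -0.  -0.4] F [-0.36 -0.82 -4.87] T [-0.183  0.101 -0.013]
```

```bash
python3 -m pendant '[[[0.3,-0.1,1.2],[0.4,0,0]],[[0,0,0.7],[0,0,0]],[[0,0,0.3],[0,0,0]]]' 
python3 -m pendant '[[[0,0,0.3],[0,0,0]]]' 
python3 -m pendant '[[[0,0,0.3],[0,0,0]]]'
```

```text
time: 84.78
tool_pos: [0.4687, 0.357, 0.0534]
orientation: [179.7, -0.2, 95.6]
contact_force: [-0.2, 0.6, -5.6]
grip_width: 0.0479
time: 84.9
tool_pos: [0.4691, 0.3573, 0.0508]
orientation: [179.7, -0.2, 95.6]
contact_force: [-0.2, 0.2, -4.9]
grip_width: 0.0477
time: 85.02
tool_pos: [0.4694, 0.3575, 0.049]
orientation: [179.7, -0.2, 95.6]
contact_force: [-6.2, -4.2, 15.3]
grip_width: 0.0475
```

Contact at the expected height. I'll release the tin and go for D.

```bash
python3 -m pendant '[[[0,0,-0.1],[0,0,0]],[[0,0,0],[0,0,0]],[[0,0,0],[0,0,0]],[[0,0,0],[0,0,0]]]' 1
python3 -m pendant '[[[0,0,-1],[0,0,0]],[[0,0,-4],[0,0,0]],[[0,0,-5],[0,0,0]],[[0,0,-5],[0,0,0]],[[-5,1,0],[0,0,0]],[[-5.8,1,0],[0,0,0]],[[-5.8,1,0],[0,0,0]],[[-5.8,1,0],[0,0,0]]]'
python3 -m pendant '[[[-5.8,1,0],[0,0,0]],[[-5.8,1,0],[0,0,0]],[[-5.8,1,0],[0,0,0]],[[-5.8,1,0],[0,0,0]],[[-5.8,1,0],[0,0,0]],[[-5.8,1,0],[0,0,0]],[[-5.8,1,0],[0,0,0]],[[-2,0,0],[0,0,0]]]'
python3 need.py 0.604 -0.3295 0.14 95.2
```

```text
time: 85.52
tool_pos: [0.4724, 0.3597, 0.0536]
orientation: [179.3, -0.4, 95.6]
contact_force: [-0.1, -0.6, -0.3]
grip_width: 0.0857
time: 86.52
tool_pos: [0.5349, 0.1383, 0.2137]
orientation: [178.8, -0.5, 96.1]
contact_force: [-0.0, -0.8, -0.3]
grip_width: 0.088
time: 87.52
tool_pos: [0.653, -0.295, 0.2187]
orientation: [178.2, -0.4, 95.9]
contact_force: [-0.0, 1.5, 0.5]
grip_width: 0.088
t 87.53 pos [ 0.653  -0.295   0.2187] rpy [178.2  -0.4  95.9] w 0.0880 j [-27.  20.  90.   1.  69. -33.]
shift now [-2.98 -5.47  7.69] after turn [-2.99 -5.19  7.87] turn [ 1.8 -0.4  0.7] F [-0.05  1.47  0.54] T [-0.106  0.108  0.036]
```

```bash
python3 -m pendant '[[[-2.9,-5.3,2],[1.8,-0.4,0.7]],[[0,0,5],[0,0,0]],[[0,0,4],[0,0,0]],[[0,0,2],[0,0,0]],[[0,0,0],[0,0,0]]]'
python3 need.py 0.604 -0.3295 0.047 95.2
```

```text
time: 88.15
tool_pos: [0.6058, -0.3291, 0.0887]
orientation: [179.9, 0.1, 95.1]
contact_force: [-0.1, 1.3, 0.4]
grip_width: 0.0879
t 88.15 pos [ 0.6058 -0.3291  0.0887] rpy [1.799e+02 1.000e-01 9.510e+01] w 0.0879 j [-31.  25.  98.   0.  57. -36.]
shift now [-0.02 -0.19  4.17] after turn [-0.02 -0.18  4.17] turn [ 0.1  0.1 -0.1] F [-0.15  1.35  0.42] T [-0.09   0.056  0.022]
```

```bash
python3 -m pendant '[[[0,-0.2,2],[0,0,0]],[[0,0,1.2],[0,0,0]],[[0,0,0.7],[0,0,0]]]'
python3 need.py 0.604 -0.3295 0.047 95.2
python3 -m pendant '[[[0,0,0],[0,0,0]],[[0,0,0],[0,0,0]],[[0,0,0],[0,0,0]],[[0,0,0],[0,0,0]],[[0,0,0],[0,0,0]],[[0,0,0],[0,0,0]]]' 0 45
python3 -m pendant '[[[0,0,-3],[0,0,0]],[[0,0,-5],[0,0,0]],[[0,0,-5],[0,0,0]],[[0,0,-4],[0,0,0]],[[0,0,0],[0,0,0]],[[0,0,0],[0,0,0]]]'
```

```text
time: 88.52
tool_pos: [0.6071, -0.33, 0.0521]
orientation: [179.5, 0.3, 95.2]
contact_force: [-0.1, -0.9, 1.0]
grip_width: 0.0881
t 88.53 pos [ 0.6071 -0.33    0.0521] rpy [179.5   0.3  95.2] w 0.0881 j [-31.  27.  99.   0.  53. -36.]
shift now [ 0.08 -0.31  0.51] after turn [ 0.08 -0.31  0.51] turn [0.5 0.3 0. ] F [-0.06 -0.88  1.  ] T [-0.021  0.085  0.046]
time: 89.28
tool_pos: [0.6067, -0.3303, 0.0526]
orientation: [179.6, 0.3, 95.2]
contact_force: [0.9, 0.6, -1.3]
grip_width: 0.0476
time: 90.02
tool_pos: [0.6015, -0.3261, 0.2152]
orientation: [-179.7, -0.3, 95.2]
contact_force: [0.2, -0.1, -5.7]
grip_width: 0.0476
```

```bash
cat > one.py <<'E'
import sys,json,numpy as np
from workcell import state
from scipy.spatial.transform import Rotation as Ro
f=sys.argv[1];s=state();R=Ro.from_euler("xyz",s["orientation"],degrees=True);z=R.as_matrix()
# sample: Fz, tool-y moment, tilt of tool x above horizontal (deg, + = x end down)
open(f,"a").write("%f %f %f\n"%(s["contact_force"][2],R.inv().apply(s["torque"])[1],-np.degrees(np.arcsin(z[2,0]))))
L=np.atleast_2d(np.loadtxt(f))
if len(L)==10: print(f,"Fz,Ty,tilt",L.mean(0).round(4),"sd",L.std(0).round(4))
E
rm -f D1 D2
python3 -m pendant '[[[0,0,0],[0,10,0]],[[0,0,0],[0,10,0]],[[0,0,0],[0,10,0]],[[0,0,0],[0,0,0]],[[0,0,0],[0,0,0]],[[0,0,0],[0,0,0]]]' >/dev/null
python3 -m pendant '[[[0,0,0],[0,-8,0]],[[0,0,0],[0,-8,0]],[[0,0,0],[0,-8,0]],[[0,0,0],[0,-2,0]],[[0,0,0],[0,-2,0]],[[0,0,0],[0,0,0]],[[0,0,0],[0,0,0]],[[0,0,0],[0,0,0]]]' |sed -n 3p
for i in 1 2 3 4 5 6 7 8 9 10; do python3 -m pendant '[[[0,0,0],[0,0,0]]]' >/dev/null; python3 one.py D1; done
python3 -m pendant '[[[0,0,0],[0,-10,0]],[[0,0,0],[0,-10,0]],[[0,0,0],[0,-10,0]],[[0,0,0],[0,0,0]],[[0,0,0],[0,0,0]],[[0,0,0],[0,0,0]]]' >/dev/null
python3 -m pendant '[[[0,0,0],[0,8,0]],[[0,0,0],[0,8,0]],[[0,0,0],[0,8,0]],[[0,0,0],[0,2,0]],[[0,0,0],[0,2,0]],[[0,0,0],[0,0,0]],[[0,0,0],[0,0,0]],[[0,0,0],[0,0,0]]]' |sed -n 3p
for i in 1 2 3 4 5 6 7 8 9 10; do python3 -m pendant '[[[0,0,0],[0,0,0]]]' >/dev/null; python3 one.py D2; done
```

```text
orientation: [-179.1, -2.5, 95.6]
D1 Fz,Ty,tilt [-5.1741 -0.0866 -2.6186] sd [0.6636 0.0245 0.0131]
orientation: [-179.4, -1.1, 95.1]
D2 Fz,Ty,tilt [-5.3783 -0.1139 -1.0653] sd [0.5496 0.024  0.0071]
```

D shows a tilt-moment shift of +0.061 N·m and B +0.069, against 0.08 expected for a loose ball. A gives about -0.016, and A and C are light. With at most two balls present, B and D are the rattlers. I'll take D to the steel tray.

```bash
python3 -m pendant '[[[4,0.5,-1],[0,-1,0]],[[5.5,0.5,0],[0,0,0]],[[5.8,0.5,0],[0,0,0]],[[5.8,0.5,0],[0,0,0]],[[5.8,0.4,0],[0,0,0]],[[5.8,0.4,0],[0,0,0]],[[5.8,0.3,0],[0,0,0]],[[5.8,0.3,0],[0,0,0]]]' 
python3 -m pendant '[[[5.8,0.3,0],[0,0,0]],[[5.8,0.3,0],[0,0,0]],[[5.8,0.3,0],[0,0,0]],[[4.5,0.3,0],[0,0,0]],[[0,0,0],[0,0,0]]]' 
python3 need.py 0.575 0.370 0.10 95.9
```

```text
time: 97.02
tool_pos: [0.5937, 0.1297, 0.2168]
orientation: [-179.7, 0.0, 94.7]
contact_force: [0.7, -0.5, -5.1]
grip_width: 0.0474
time: 97.65
tool_pos: [0.5857, 0.3613, 0.2179]
orientation: [-179.9, -0.1, 95.0]
contact_force: [-0.2, -0.6, -4.8]
grip_width: 0.0474
t 97.65 pos [0.5857 0.3613 0.2179] rpy [-1.799e+02 -1.000e-01  9.500e+01] w 0.0474 j [30. 18. 93.  0. 69. 24.]
shift now [ 0.93 -0.97 11.79] after turn [ 0.97 -0.98 11.79] turn [-0.1 -0.1 -0.9] F [-0.15 -0.61 -4.8 ] T [-0.102 -0.018 -0.037]
```

```bash
python3 -m pendant '[[[0.9,-1,4],[0,0,-0.9]],[[0,0,5],[0,0,0]],[[0,0,3.5],[0,0,0]],[[0,0,1],[0,0,0]],[[0,0,0],[0,0,0]]]' 
python3 need.py 0.575 0.370 0.0505 95.9
```

```text
time: 98.28
tool_pos: [0.5769, 0.3681, 0.0826]
orientation: [179.8, -0.1, 95.9]
contact_force: [-0.4, -0.2, -5.0]
grip_width: 0.0477
t 98.28 pos [0.5769 0.3681 0.0826] rpy [ 1.798e+02 -1.000e-01  9.590e+01] w 0.0477 j [30. 25. 99.  0. 56. 24.]
shift now [ 0.21 -0.18  3.21] after turn [ 0.21 -0.17  3.21] turn [ 0.2 -0.1  0. ] F [-0.4  -0.16 -4.96] T [-0.046  0.028  0.016]
```

```bash
python3 -m pendant '[[[0.2,-0.2,2],[0,0,0]],[[0,0,0.8],[0,0,0]],[[0,0,0.4],[0,0,0]]]' 
python3 -m pendant '[[[0,0,0.3],[0,0,0]]]' 
python3 -m pendant '[[[0,0,0.2],[0,0,0]]]'
```

```text
time: 98.65
tool_pos: [0.5778, 0.3711, 0.0534]
orientation: [179.4, -0.3, 95.9]
contact_force: [-0.4, -0.2, -5.9]
grip_width: 0.0475
time: 98.78
tool_pos: [0.5779, 0.3714, 0.0507]
orientation: [179.4, -0.3, 95.9]
contact_force: [-3.3, 0.2, 11.6]
grip_width: 0.0476
time: 98.9
tool_pos: [0.578, 0.3715, 0.0506]
orientation: [179.5, -0.3, 95.9]
contact_force: [-5.4, -3.8, 11.2]
grip_width: 0.0481
```

```bash
python3 -m pendant '[[[0,0,-0.1],[0,0,0]],[[0,0,0],[0,0,0]],[[0,0,0],[0,0,0]],[[0,0,0],[0,0,0]]]' 1
python3 -m pendant '[[[0,0,-1],[0,0,0]],[[0,0,-4],[0,0,0]],[[0,0,-5],[0,0,0]],[[0,0,-5],[0,0,10]],[[0,0,0],[0,0,10]],[[0,0,0],[0,0,10]],[[0,0,0],[0,0,10]],[[0,0,0],[0,0,10]]]'
python3 -m pendant '[[[0,0,0],[0,0,10]],[[0,0,0],[0,0,10]],[[0,0,0],[0,0,10]],[[0,0,0],[0,0,10]],[[0,0,0],[0,0,10]]]'
python3 - <<'E'
from h import *
for n in("scene","top"):
    p,d=grab_frame(n);P=cloud(n,d);print(n);rects(P,.03,.055,(.3,.6,-.24,.25),40);rects(P,.04,.06,(.3,.72,-.44,-.24),40);rects(P,.04,.06,(.3,.72,.28,.46),40)
E
python3 need.py 0.4706 0.174 0.15 -6.5
```

```text
time: 99.4
tool_pos: [0.5817, 0.3737, 0.0562]
orientation: [179.0, -0.5, 95.9]
contact_force: [-0.3, -0.3, 0.3]
grip_width: 0.0858
time: 100.4
tool_pos: [0.5798, 0.3725, 0.2168]
orientation: [179.7, -1.4, 44.3]
contact_force: [0.4, -0.1, 0.1]
grip_width: 0.0879
time: 101.02
tool_pos: [0.58, 0.3726, 0.2206]
orientation: [-179.0, -1.3, -7.4]
contact_force: [-0.4, -0.2, 0.8]
grip_width: 0.088
scene
n383 c(0.4727,0.1719) z med 0.0440 size 115x52 long-axis -4.2deg
n567 c(0.5099,-0.3409) z med 0.0497 size 110x56 long-axis -86.2deg
n326 c(0.4717,0.3564) z med 0.0489 size 116x53 long-axis -84.5deg
n349 c(0.5803,0.3686) z med 0.0489 size 115x55 long-axis -84.8deg
top
n534 c(0.4711,0.1774) z med 0.0451 size 111x49 long-axis -6.0deg
n489 c(0.5045,-0.3371) z med 0.0508 size 112x48 long-axis -86.0deg
n55 c(0.5882,0.3785) z med 0.0483 size 26x23 long-axis -2.5deg
n61 c(0.4826,0.3158) z med 0.0483 size 38x21 long-axis 32.4deg
n55 c(0.4820,0.3971) z med 0.0499 size 41x16 long-axis -73.1deg
t 101.12 pos [0.5801 0.3727 0.2206] rpy [-179.    -1.3   -7.1] w 0.0887 j [ 31.  17.  94.   0.  68. 128.]
shift now [-8.56 21.19  6.5 ] after turn [-8.63 20.98  7.06] turn [-1.  -1.3 -0.6] F [-0.39  0.19  0.28] T [-0.008  0.121  0.011]
```

```bash
python3 -m pendant '[[[-2,5,1],[-1,-1.3,-1]],[[-2.2,5.3,1.5],[0,0,0]],[[-2.2,5.3,2],[0,0,0]],[[-2,5,2],[0,0,0]],[[0,0,4],[0,0,0]],[[0,0,2],[0,0,0]],[[0,0,0],[0,0,0]]]'
python3 need.py 0.471 0.176 0.040 -6
```

```text
time: 102.0
tool_pos: [0.4742, 0.1721, 0.0947]
orientation: [-179.8, -0.4, -4.4]
contact_force: [0.5, 0.2, -0.0]
grip_width: 0.0879
t 102.00 pos [0.4742 0.1721 0.0947] rpy [-179.8   -0.4   -4.4] w 0.0879 j [ 17.   6. 122.   0.  52. 112.]
shift now [-0.38 -0.35  5.47] after turn [-0.36 -0.36  5.47] turn [-0.2 -0.4  1.6] F [ 0.51  0.19 -0.04] T [-0.01   0.155 -0.035]
```

```bash
python3 -m pendant '[[[-0.4,-0.4,2.5],[0,-0.4,1.6]],[[-0.2,-0.2,2],[0,0,0]],[[-0.2,-0.1,0.7],[0,0,0]]]'
python3 need.py 0.471 0.176 0.040 -6
python3 -m pendant '[[[0,0,0],[0,0,0]],[[0,0,0],[0,0,0]],[[0,0,0],[0,0,0]],[[0,0,0],[0,0,0]],[[0,0,0],[0,0,0]],[[0,0,0],[0,0,0]]]' 0 45
python3 -m pendant '[[[0,0,-3],[0,0,0]],[[0,0,-5],[0,0,0]],[[0,0,-5],[0,0,0]],[[0,0,-4],[0,0,-10]],[[0,0,0],[0,0,-10]],[[0,0,0],[0,0,-10]],[[0,0,0],[0,0,-10]],[[0,0,0],[0,0,-10]]]'
python3 -m pendant '[[[0,0,0],[0,0,-10]],[[0,0,0],[0,0,-10]],[[0,0,0],[0,0,-10]],[[0,0,0],[0,0,-10]],[[0,0,0],[0,0,-9]]]'
python3 need.py 0.404 -0.350 0.16 96.1
```

```text
time: 102.38
tool_pos: [0.4712, 0.1818, 0.0463]
orientation: [-179.6, -0.4, -5.7]
contact_force: [0.6, -0.2, 0.1]
grip_width: 0.0883
t 102.38 pos [0.4712 0.1818 0.0463] rpy [-179.6   -0.4   -5.7] w 0.0883 j [ 18.  10. 123.   0.  46. 114.]
shift now [0.03 0.59 0.63] after turn [0.04 0.58 0.63] turn [-0.4 -0.4  0.3] F [ 0.57 -0.21  0.07] T [ 0.004  0.152 -0.014]
time: 103.12
tool_pos: [0.4734, 0.1825, 0.0494]
orientation: [-179.5, -0.7, -5.6]
contact_force: [-0.7, -0.4, -0.8]
grip_width: 0.048
time: 104.12
tool_pos: [0.467, 0.1805, 0.2202]
orientation: [-179.9, -0.3, 46.0]
contact_force: [0.0, 0.1, -2.9]
grip_width: 0.0477
time: 104.75
tool_pos: [0.4635, 0.1799, 0.2161]
orientation: [-179.7, -0.3, 96.7]
contact_force: [-0.1, -0.4, -2.8]
grip_width: 0.0477
t 104.75 pos [0.4635 0.1799 0.2161] rpy [-179.7   -0.3   96.7] w 0.0477 j [ 18.  -2. 116.   0.  67.  11.]
shift now [-51.96 -12.09   5.43] after turn [-52.06 -11.55   5.61] turn [-0.3 -0.3  0.6] F [-0.05 -0.38 -2.8 ] T [-0.084  0.041 -0.04 ]
```

```bash
python3 -m pendant '[[[-5,-1,0],[0,0,0.6]],[[-5.8,-1,0.3],[0,0,0]],[[-5.8,-1.2,0.3],[0,0,0]],[[-5.8,-1.3,0.3],[0,0,0]],[[-5.8,-1.3,0.3],[0,0,0]],[[-5.8,-1.3,0.3],[0,0,0]],[[-5.8,-1.3,0.3],[0,0,0]],[[-5.8,-1.3,0.3],[0,0,0]]]' >/dev/null
python3 -m pendant '[[[-5.5,-1.2,1],[0,0,0]],[[0,0,2],[0,0,0]],[[0,0,0],[0,0,0]]]'
python3 need.py 0.404 -0.348 0.056 96.1
```

```text
time: 106.12
tool_pos: [0.4064, -0.3534, 0.1558]
orientation: [-179.5, -0.6, 96.4]
contact_force: [0.2, -0.2, -3.6]
grip_width: 0.0476
t 106.12 pos [ 0.4064 -0.3534  0.1558] rpy [-179.5   -0.6   96.4] w 0.0476 j [-44.   6. 114.  -0.  60. -50.]
shift now [ 0.46 -0.09  9.98] after turn [ 0.56 -0.18  9.98] turn [-0.5 -0.6  0.3] F [ 0.2  -0.21 -3.63] T [0.008 0.108 0.003]
```

```bash
python3 -m pendant '[[[0.5,-0.2,3],[-0.5,-0.6,0.3]],[[0,0,3.5],[0,0,0]],[[0,0,1.5],[0,0,0]],[[0,0,0.5],[0,0,0]]]' 
python3 need.py 0.404 -0.348 0.056 96.1
```

```text
time: 106.62
tool_pos: [0.406, -0.3479, 0.0721]
orientation: [179.8, 0.2, 96.2]
contact_force: [0.1, 1.0, -3.3]
grip_width: 0.0475
t 106.62 pos [ 0.406  -0.3479  0.0721] rpy [179.8   0.2  96.2] w 0.0475 j [-43.  11. 119.   0.  50. -50.]
shift now [ 0.02 -0.21  1.6 ] after turn [ 0.01 -0.2   1.61] turn [0.2 0.2 0.1] F [ 0.14  0.97 -3.28] T [-0.037  0.069  0.006]
```

```bash
python3 -m pendant '[[[0,-0.2,0.8],[0,0,0]],[[0,0,0.6],[0,0,0]]]' 
python3 -m pendant '[[[0,0,0.4],[0,0,0]]]' 
python3 -m pendant '[[[0,0,0.2],[0,0,0]]]'
```

```text
time: 106.88
tool_pos: [0.4055, -0.349, 0.0595]
orientation: [179.6, 0.4, 96.3]
contact_force: [-0.1, 0.2, -3.4]
grip_width: 0.0479
time: 107.0
tool_pos: [0.406, -0.3497, 0.0559]
orientation: [179.6, 0.5, 96.3]
contact_force: [-2.6, -1.8, 5.3]
grip_width: 0.0476
time: 107.12
tool_pos: [0.4061, -0.3501, 0.0555]
orientation: [179.6, 0.5, 96.3]
contact_force: [-5.6, 5.8, 18.0]
grip_width: 0.0482
```

```bash
python3 -m pendant '[[[0,0,-0.1],[0,0,0]],[[0,0,0],[0,0,0]],[[0,0,0],[0,0,0]],[[0,0,0],[0,0,0]]]' 1
python3 -m pendant '[[[0,0,-1],[0,0,0]],[[0,0,-4],[0,0,0]],[[0,0,-5],[0,0,0]],[[0,0,-5],[0,0,0]],[[5,1,0],[0,0,0]],[[5.8,1,0],[0,0,0]],[[5.8,1,0],[0,0,0]],[[5.8,0,0],[0,0,0]]]'
python3 -m pendant '[[[5.8,0,0],[0,0,0]],[[5,0,0],[0,0,0]],[[0,0,0],[0,0,0]],[[0,0,0],[0,0,0]]]'
python3 - <<'E'
from h import *
for n in("scene","top"):
    p,d=grab_frame(n);P=cloud(n,d);print(n);rects(P,.04,.06,(.3,.72,-.44,-.24),40);rects(P,.04,.06,(.3,.72,.28,.46),40)
    cv2.imwrite(f"pics/{n}9.png",p[:,:,::-1])
    for k,(x,y,a) in dict(ply=(.503,-.339,6.1),steel=(.521,.3645,6.1)).items():pass
    m=(abs(P[...,0]-.704)<.07)&(abs(P[...,1]-.01)<.095);print("bin inside z max",np.nanpercentile(P[m][:,2],[50,99]))
a,b=cv2.imread("pics/scene9.png"),cv2.imread("pics/top9.png")
cv2.imwrite("pics/fin.png",np.hstack([cv2.resize(a,(400,300)),cv2.resize(b,(400,300))]))
E
```

```text
time: 107.62
tool_pos: [0.408, -0.3519, 0.0589]
orientation: [179.4, 0.7, 96.3]
contact_force: [-0.8, -0.2, 0.2]
grip_width: 0.0854
time: 108.62
tool_pos: [0.4141, -0.1225, 0.2173]
orientation: [179.0, 0.9, 95.8]
contact_force: [0.7, 0.7, -0.5]
grip_width: 0.088
time: 109.12
tool_pos: [0.4021, -0.009, 0.2184]
orientation: [178.7, 0.9, 96.1]
contact_force: [-0.0, -0.7, -1.0]
grip_width: 0.0882
scene
n516 c(0.4091,-0.3534) z med 0.0496 size 111x59 long-axis -85.0deg
n570 c(0.5085,-0.3405) z med 0.0496 size 109x54 long-axis -87.2deg
n323 c(0.4716,0.3573) z med 0.0484 size 117x53 long-axis -85.4deg
n355 c(0.5807,0.3680) z med 0.0492 size 119x53 long-axis -83.3deg
bin inside z max [-0.74613211  0.03899837]
top
n488 c(0.5052,-0.3379) z med 0.0508 size 112x48 long-axis -85.4deg
n514 c(0.4078,-0.3513) z med 0.0508 size 109x49 long-axis -84.5deg
n509 c(0.5778,0.3727) z med 0.0490 size 110x49 long-axis -84.3deg
n495 c(0.4680,0.3617) z med 0.0492 size 110x48 long-axis -84.4deg
bin inside z max [0.00550932 0.04174932]
```

View pics/fin.png

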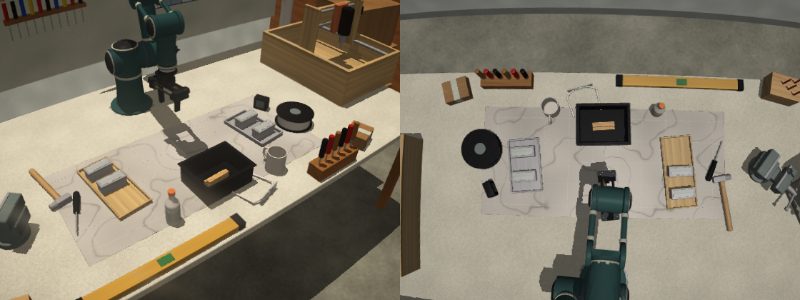

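The final picture shows two tins flat in the steel tray, two flat in the plywood tray and the offcut in the bin. The bystanders are where they were and the arm is clear of everything.

```bash
python3 -c "
from workcell import *
print(hand_in())"
```

```text
the job is handed in; nothing more can be done
None
```

I dropped the one offcut into the scrap bin, put the two rattling tins in the steel tray and the two quiet ones in the plywood tray, then handed the job in at about 110 s. No verdict was reported.

**Which tins rattle:** I tilted each lifted tin both ways and compared the wrist moment when level. A loose ball should shift it by about 0.08 N·m.

| Tin (starting order, right to left) | Moment shift | Weight | Judged |
|---|---|---|---|
| First (rightmost) | +0.061 N·m | about 0.53 kg | rattles |
| Second | no clean reading | about 0.32 kg | quiet |
| Third | +0.069 N·m | about 0.53 kg | rattles |
| Fourth (leftmost) | about -0.016 N·m | about 0.31 kg | quiet |

- **Failed first test:** my first tilting routine showed almost no shift for any tin, probably because it overshot and let the ball roll back. The difference in weight gave this away. I re-tested three tins with a gentler routine and moved the two heavy ones out of the plywood tray.
- **Weaker evidence for the second tin:** I did not re-test it. I judged it quiet because 0.32 kg is lighter than any tin with a ball can be, and two rattling tins is the most there can be.

**Last checks:**
- Both cameras show all four tin tops about 49–51 mm above the bench, as expected for tins flat on the tray floors.
- The tins sit within about 1 cm of each tray's centre line.
- The offcut is below the bin rim, and the bystanders look undisturbed.
- One tin was knocked about 17 mm during the run, and I found it again before gripping it.
- The second tin was first gripped 19 mm off-centre, and I allowed for this when placing it.

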